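Clamp a tube in the weld fixture and fit its backing mandrel

TASK

Lay the loose steel tube in the two V-blocks of the weld fixture with its end up against the end stop, let go of it, and press the toggle clamp's handle right down so that the tube is clamped. Then start the aluminium mandrel nose first into the tube's open end, holding it by its thick body; when it is partway in let go, take a fresh grip on the stem behind its collar and push it fully home, until the collar sits against the end of the tube. Do not drop the tube or the mandrel, release everything, and leave the other things on the table where they are.

Things in the scene. Friction and masses are not known exactly. Their poses are not given: they have to be found in the camera images.
- tube: Plain steel tube, 160 mm long, outside diameter 48 mm, bore 40 mm right through, 0.6 to 0.8 kg. Origin at its middle on its axis; x runs along the axis (both ends alike). It starts in one slot of the parts rest, axis 48 mm above the table; grip it across its diameter from above near its middle.
- mandrel: Solid aluminium mandrel, 198 mm long, 0.4 to 0.6 kg: body 36 mm in diameter, 140 mm long, its last 16 mm tapering to a 20 mm nose; then a collar 50 mm in diameter, 8 mm thick; then a knurled stem 25 mm in diameter, 50 mm long. Origin on the axis where x = +80 mm is the nose tip and -60 mm the collar's front face; x points to the nose. It balances at x = -10 mm.
- mandrel_nose (a point): Centre of the mandrel's nose tip. At the start the mandrel lies in the other slot of the parts rest, axis 39.5 mm above the table, nose towards the fixture's side.
- mandrel_collar (a point): Centre of the collar's front face, which meets the tube's end when the mandrel is home. The body slides in the tube with 2 mm of play all round; let go partway in, the mandrel droops a few degrees and stays.
- mandrel_stem (a point): Middle of the mandrel's stem, on the axis, 33 mm behind the collar's front face: where to take the fresh grip.
- rest: Low fixed steel parts rest, 110 x 190 mm, up to 36 mm high. Two parallel slots run along its x axis, at y = -55 and +55 mm; each is made of two 12 mm wide V-notched uprights at x = -40 and +40 mm (68 mm free between them) on a 6 mm base plate. Origin under its centre at table height.
- fixture: Fixed weld fixture on a 195 x 175 x 12 mm base plate. x points along the seated tube from its open end to the end stop, z up; origin at table height under the seated tube's middle. V-blocks (90 degrees, 24 mm wide, tops 62 mm high) stand at x = -58 and +55 mm; the end stop's face is at x = +80 mm and 88 mm high.
- seat (a point): Where the middle of the tube's axis is when the tube lies in the V-blocks against the stop: 70 mm above the table. Axes as the fixture's.
- mouth (a point): Centre of the seated tube's open end, 80 mm from the seat point in the fixture's -x direction. Axes as the fixture's; the mandrel goes in along +x.
- clamp_handle (a joint): Angle (rad) of the toggle clamp's handle: 0 = handle level, arm's rubber pad down on the tube (clamped); 0.75 to 0.95 = handle raised, arm up (open). Pressing the handle down brings the arm down, 1.75 times as fast; it moves stiffly (about 7 N at the grip) and stays where it is left.
- handle_pivot (a point): Pivot of the clamp's handle, at x = +55, y = -90, z = 100 mm of the fixture; the handle reaches 117 mm from it, level towards the fixture's -y when down, and swings up in the plane x = +55 mm. The clamp's pedestal is 117 mm high from y = -121 to -57 mm; its open arm stands 195 mm high there, so lower the tube in held near x = -14 mm.
- handle_grip (a point): Point on the handle's axis 80 mm from its pivot, in the middle of its round black grip (20 mm in diameter, from 42 to 117 mm from the pivot).
- grinder: Bystander: angle grinder lying on its disc, about 310 mm long, 75 mm high. Origin under its middle.
- hammer: Bystander: chipping hammer, 255 mm long, lying flat. Origin under its middle.
- magnet: Bystander: arrow-shaped magnetic welding square, 120 x 95 x 16 mm, lying flat. Origin under its middle.
- offcut: Bystander: steel flat-bar offcut, 180 x 45 x 8 mm. Origin under its middle.
Mind the look-alikes: they are no part of the job. What is shaped like the tube but green is not meant.

How it is judged:
By the outcome, as a careful person would: the job done as asked, in the order asked, and still so for the second after the job is handed in, with the robot touching nothing.
It also fails if it takes over 70 s, if anything falls off the work surface, if the arm or the gripper's body presses on something with over 40 N, if the wrist force passes 120 N, or if a joint passes its speed limit or range.

ROBOT

A 6-joint arm with a two-finger parallel gripper is mounted at the origin on the work surface. World frame = base frame: x ahead of the robot, y to its left, z up, the work surface at z = 0. Lengths are in m, angles in rad, forces in N, time in s.
With the tool pointing down it reaches from about 0.35 to 0.85 m from the base axis. Payload 8.1 kg.
Tool frame: the origin (TCP) lies on the mounting face of the last link; the fingertips stand 186 mm ahead of it and the grasp point (between the pads) lies 167 mm ahead of it; z points along the fingers, y is the line along which they close (so a half turn about z gives the same grasp; the last joint's range is limited). The gripper opens to 93 mm and grips with 3 to 60 N. Pads are 15 mm wide; open, the fingers measure 128 mm over their backs; the gripper's body (75 mm by 188 mm) begins 65 mm behind the grasp point.
Start: joints at [1.088, 0.13, 1.488, -0, 1.523, -0.085], TCP at [0.232, 0.553, 0.405] pointing down, gripper open.
Joint ranges: [-2.96, 2.96], [-0.89, 2.26], [0.02, 2.5], [-1.34, 4.48], [0, 2.73], [-2.66, 2.66]. Speed limits (rad/s): [2.39, 2.39, 2.79, 3.14, 3.14, 3.14].

INTERFACE

Orientations are given as a rotation vector (axis times angle).
In Python, from plant import * gives the robot as it stands. The module is installed in compiled form; this text tells all that it offers.
- The arm moves only by the tool arm_command, never from a script. Its argument "increments" is a list of rows, each a list of 6 numbers: the shift along the tool's x, y, z in units of 0.2 m (1.0 is 0.2 m), then the turn, a rotation vector about the tool's x, y, z in units of pi rad (1.0 is pi rad). A call has exactly 5 rows; each row is the pose to reach, as a shift and turn from the pose commanded when the call began, along the tool's axes at that moment, turning the shorter way round; what a row does not reach only later rows make up. A row lasts 1/8 s, in which the tool goes at most 62.5 mm and 10.7 degrees, less where a joint would pass 70% of its speed; a pose out of reach is approached as far as the arm can. A call with a number of a shift or a turn outside -1 to 1 is refused whole. A call with a gripper value outside its range is refused whole. "fingers" is the closure, from -1 (fully open) to 1 (shut), set as the call begins (left out, the last holds). The fingers move at their own pace and stop on an object; "force" is the grip in N (left out, the last holds). Time passes only in rows, so rows that repeat a pose let the fingers close, or fill a call up. It gives the time, the measured TCP pose, the force, the opening and the grip force at its end, in the units of the state.
- read_state(): the state, without advancing time (a new reading comes with each control period).
- read_camera(name): name is "side" or "top" or "wrist"; returns a dict with "image" (420x560x3 uint8, red, green, blue), "fx", "fy", "cx", "cy" (pixels), "k1" (the pictures are not rectified: a ray, as slopes to the right and down, at radius r is drawn at 1 + k1 r^2 times it, then the intrinsics apply), "T" (4x4, takes a point from camera to world coordinates). Camera axes: x right, y down, z forward; pixel columns grow to the right and rows downward; lengths in m; the calibration is good to about 2 mm. A picture is of the moment at which its call begins. There is no depth.
- close_job(): hands the job in; it is judged then, once.
The state is a dict: "t": time; "q": joint angles; "dq": joint speeds; "joint_torque": joint torques, N m; "tool_pos": TCP position; "orientation": TCP orientation; "force": force on the tool from outside, world axes, zero at the start; "wrist_torque": the same for the moment, N m; "opening": finger opening in m; "gripper_force": force on a finger pad.
Only numpy, scipy, OpenCV 4.12 (cv2) and the standard library are available. Lean on these libraries where they do the work, as an engineer would, in place of code of your own. Each camera call takes 0.05 s, during which the arm holds its last target. There are 200 camera calls.

## Working session

There is one attempt and no reset: what is moved stays moved. The work goes in short steps, Python scripts to look and compute and a tool call to move; the robot and the scene stay as the last step left them, time stands still between calls to the robot, and variables do not carry over. Pictures are saved under pics/ and viewed, at most 10 in all, crops included, and the job is handed in when it is done.

Besides the shell and the picture viewer there is one more tool, called after "Emit:" as name(argument=value, ...), one argument or row to a line, values as JSON. arm_command: Moves the arm, as the interface text tells. Shifts and turns lie within -1 to 1; 1 stands for 0.2 m of shift or pi rad of turn. Its arguments: {"type":"object","properties":{"increments":{"type":"array","items":{"type":"array","items":{"type":"number","minimum":-1,"maximum":1}}},"fingers":{"type":"number"},"force":{"type":"number"}},"required":["increments"]}

```bash
mkdir -p pics
cat > h.py <<'E'
from plant import *
import numpy as np, cv2
from scipy.spatial.transform import Rotation as R
def snap(n,f=None):
    c=read_camera(n)
    if f: cv2.imwrite('pics/'+f,c['image'][:,:,::-1])
    return c
def ray(c,u,v):
    K=np.array([[c['fx'],0,c['cx']],[0,c['fy'],c['cy']],[0,0,1]])
    x,y=(u-c['cx'])/c['fx'],(v-c['cy'])/c['fy']
    a,b=x,y
    for _ in range(20):
        s=1+c['k1']*(a*a+b*b); a,b=x/s,y/s
    d=c['T'][:3,:3]@np.array([a,b,1]); return c['T'][:3,3],d/np.linalg.norm(d)
def onz(c,u,v,z):
    o,d=ray(c,u,v); return o+d*(z-o[2])/d[2]
def proj(c,p):
    q=np.linalg.inv(c['T'])@np.append(p,1); a,b=q[0]/q[2],q[1]/q[2]
    s=1+c['k1']*(a*a+b*b); return np.array([c['cx']+c['fx']*a*s,c['cy']+c['fy']*b*s])
E
python3 - <<'E'
from h import *
np.set_printoptions(precision=4,suppress=True)
a=snap('top','top.png');b=snap('side','side.png')
for c in (a,b): print(c['T'],c['fx'],c['k1'])
s=read_state();print(s['tool_pos'],s['orientation'],s['t'],s['opening'],s['force'])
print(R.from_rotvec(s['orientation']).as_matrix())
E
```

```text
[[ 0.0202 -0.9946  0.1022  0.391 ]
 [-0.9997 -0.0213 -0.0099 -0.01  ]
 [ 0.0121 -0.102  -0.9947  1.4147]
 [ 0.      0.      0.      1.    ]] 446.65145148334034 -0.015075021058525812
[[ 0.8115 -0.4254  0.4007  0.0336]
 [-0.5841 -0.611   0.5343 -0.7009]
 [ 0.0175 -0.6676 -0.7443  1.0353]
 [ 0.      0.      0.      1.    ]] 439.97520361425353 -0.03167917191046397
[0.2323 0.553  0.4038] [-0.6207 -3.0792  0.0026] 0.1 0.09284149203025946 [-0.2025 -1.0747 -0.1878]
[[-0.9219  0.3874 -0.0008]
 [ 0.3874  0.9219 -0.0015]
 [ 0.0001 -0.0017 -1.    ]]
```

View pics/top.png

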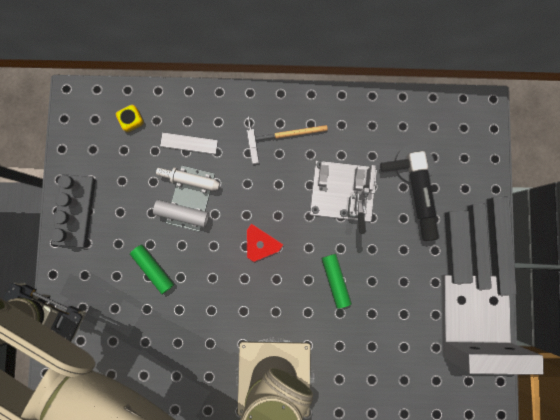

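View pics/side.png

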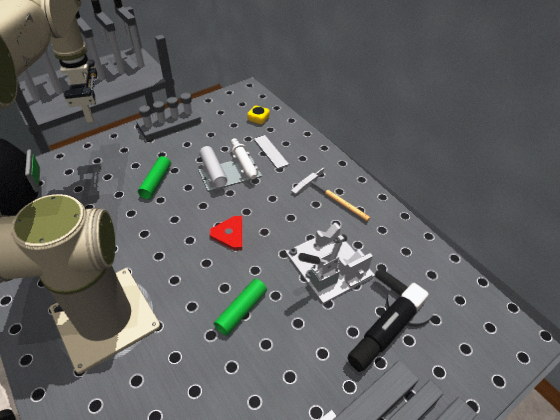

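The top view shows the tube around (181,214), the mandrel around (188,181) with its nose at (218,185), the fixture around (343,190), and the handle pointing down to (361,245). The side view agrees. I'll enlarge these areas.

Run:
```python
from h import *
a=cv2.imread('pics/top.png');b=cv2.imread('pics/side.png')
f=lambda im,x,y,w,h:cv2.resize(im[y:y+h,x:x+w],(400,300),interpolation=cv2.INTER_CUBIC)
m=np.vstack([np.hstack([f(a,145,155,80,60+20-20),f(a,300,150,100,75+0)]),np.hstack([f(a,145,185,80,60),f(b,280,215,100,75+0)])])
cv2.imwrite('pics/zoom.png',m)
```

```text
(no output)
```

View pics/zoom.png

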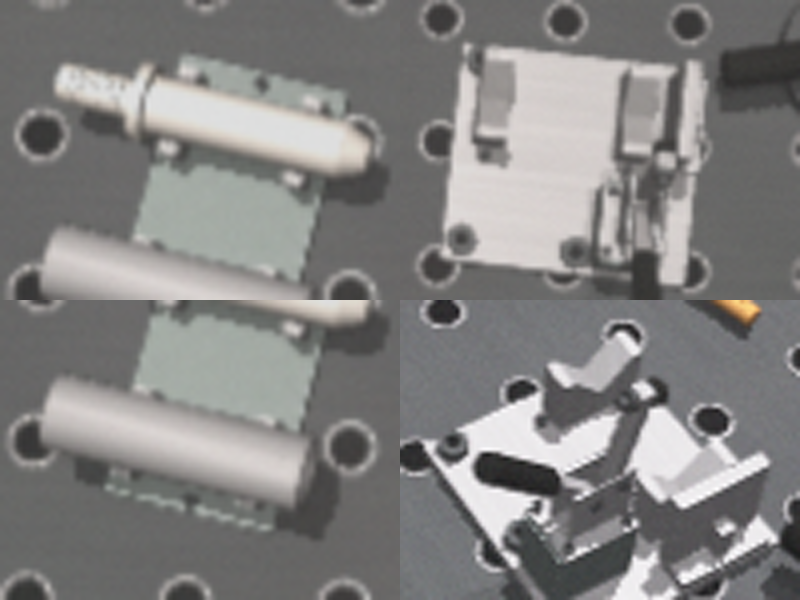

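The zoom shows the tube's axis ends near top-view pixels (155,207) and (206,219), the mandrel from its stem end at (156.6,171.6) to its nose at (219,186), and the fixture plate corners.

Run:
```python
from h import *
np.set_printoptions(precision=4,suppress=True)
a=read_camera('top');w=read_camera('wrist');s=read_state()
T=np.eye(4);T[:3,:3]=R.from_rotvec(s['orientation']).as_matrix();T[:3,3]=s['tool_pos']
print(np.linalg.inv(T)@w['T'],w['fx'])
p=lambda u,v,z:onz(a,u,v,z)
t=[p(155.2,206.8,.048),p(206,219.4,.048)];m=[p(156.6,171.6,.0395),p(219,186,.0395)]
f=[p(u,v,.012) for u,v in [(316.25,161.25),(376.75,165),(372.5,221.25),(310.75,213.75)]]
for q in (t,m):print(q,np.mean(q,0),np.linalg.norm(q[1]-q[0]),np.degrees(np.arctan2(*(q[1]-q[0])[1::-1])))
print(np.array(f),np.mean(f,0),[np.linalg.norm(f[i]-f[i-1]) for i in range(4)],[np.degrees(np.arctan2(*(f[i]-f[i-1])[1::-1])) for i in range(4)])
# handle
print(p(361,245,.15))
```

```text
[[-0.0007 -0.9699 -0.2436  0.068 ]
 [ 1.     -0.0006 -0.0005 -0.0007]
 [ 0.0003 -0.2436  0.9699  0.0202]
 [ 0.      0.      0.      1.    ]] 329.35576363632674
[array([0.5165, 0.3754, 0.048 ]), array([0.4811, 0.2183, 0.048 ])] [0.4988 0.2968 0.048 ] 0.16109350317694646 -102.69281330717888
[array([0.6273, 0.379 , 0.0395]), array([0.5863, 0.1834, 0.0395])] [0.6068 0.2812 0.0395] 0.19987455770487478 -101.84422009077674
[[ 0.6767 -0.1198  0.012 ]
 [ 0.669  -0.3136  0.012 ]
 [ 0.4886 -0.3     0.012 ]
 [ 0.5082 -0.1047  0.012 ]] [ 0.5856 -0.2095  0.012 ] [np.float64(0.16916344403730899), np.float64(0.19388940805073138), np.float64(0.1808982951377393), np.float64(0.19626225101197847)] [np.float64(-5.143603847966792), np.float64(-92.28152931440466), np.float64(175.68123395584237), np.float64(84.26234239446022)]
[ 0.4111 -0.2388  0.15  ]
```

```bash
cat >> h.py <<'E'
np.set_printoptions(precision=4,suppress=True)
def pose():
    s=read_state(); return np.array(s['tool_pos']),R.from_rotvec(s['orientation']),s
def down(psi):  # tool pointing down, tool x at world angle psi (deg)
    c,n=np.cos(np.radians(psi)),np.sin(np.radians(psi))
    return R.from_matrix(np.array([[c,n,0],[n,-c,0],[0,0,-1]]))
def plan(targets,start=None):  # chain of (tcp pos, psi) -> units per call
    p,r,s=pose() if start is None else start
    for q,psi in targets:
        q=np.array(q);r2=down(psi) if np.isscalar(psi) else psi
        print(np.r_[r.inv().apply(q-p)/.2,(r.inv()*r2).as_rotvec()/np.pi].round(4)); p,r=q,r2
E
python3 -c "
from h import *
plan([((.37,.42,.38),117),((.49,.31,.37),77.5)])"
```

```text
[-0.8923 -0.3465  0.1207 -0.0004  0.0001  0.2234]
[-0.7624  0.2849  0.05    0.      0.      0.2194]
```

Emit:
arm_command(
  increments=[
    [-0.18,-0.07,0.024,0,0,0.045],
    [-0.36,-0.14,0.048,0,0,0.09],
    [-0.54,-0.21,0.072,0,0,0.135],
    [-0.72,-0.28,0.096,0,0,0.18],
    [-0.89,-0.346,0.12,0,0,0.223],
  ],
  fingers=-1,
  force=50,
)

```text
t: 0.82
tool_pos: [0.3705, 0.4193, 0.3804]
orientation: [1.646, 2.676, -0.0]
force: [-0.0, -0.1, -0.0]
opening: 0.0932
gripper_force: 0.0
```

Emit:
arm_command(
  increments=[
    [-0.16,0.06,0.01,0,0,0.045],
    [-0.32,0.12,0.02,0,0,0.09],
    [-0.48,0.18,0.03,0,0,0.135],
    [-0.64,0.24,0.04,0,0,0.18],
    [-0.76,0.285,0.05,0,0,0.22],
  ],
)

```text
t: 1.45
tool_pos: [0.4905, 0.3099, 0.3704]
orientation: [2.456, 1.959, -0.001]
force: [0.2, -0.4, -0.1]
opening: 0.0931
gripper_force: 0.0
```

```bash
python3 -c "
from h import *
p,r,s=pose();print(p,r.as_matrix(),s['t'])
c=snap('wrist','w1.png');print(c['T'])
for q in [(.5165,.3754,.048),(.4811,.2183,.048),(.6273,.379,.0395),(.5863,.1834,.0395)]:print(proj(c,q))"
```

```text
[0.4905 0.3099 0.3704] [[ 0.2219  0.9751 -0.0002]
 [ 0.9751 -0.2219 -0.0003]
 [-0.0003 -0.0002 -1.    ]] 1.45
[[ 0.9749 -0.2157 -0.0548  0.5044]
 [-0.2226 -0.9454 -0.238   0.3751]
 [-0.0005  0.2442 -0.9697  0.3503]
 [ 0.      0.      0.      1.    ]]
[291.2375 123.4377]
[290.1219 288.0019]
[408.8789  92.7764]
[394.3691 292.6623]
```

View pics/w1.png

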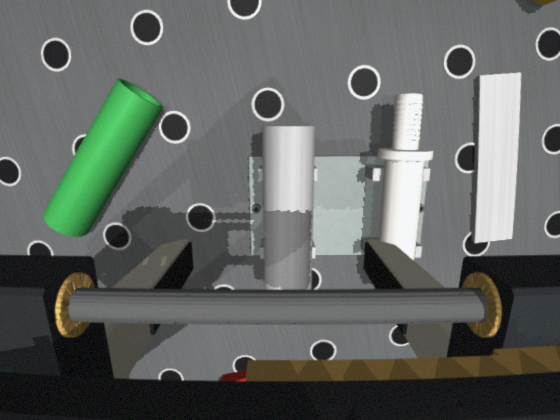

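The wrist view shows the tube with its axis at u≈289 (edges 264 to 314) and its far end at v≈126. The mandrel's stem end is at (410,95) and its collar front at about (405,158). Both are within 2 mm of the estimate.

```bash
python3 -c "
from h import *
c=read_camera('wrist')
a=onz(c,289,126,.048);b=onz(c,288.5,270,.048);e=onz(c,410,95,.0395);f=onz(c,405.5,158,.0395);g=onz(c,401.5,235,.0395)
ps=np.degrees(np.arctan2(*(a-b)[1::-1]));print(a,b,ps,e,f,g,np.degrees(np.arctan2(*(e-g)[1::-1])))
u=(a-b)/np.linalg.norm(a-b);m=a-.08*u;print('mid',m)
g=m+.014*u
plan([((g[0],g[1],.30),ps),((g[0],g[1],.215),ps)])"
```

```text
[0.5164 0.3713 0.048 ] [0.4851 0.2359 0.048 ] 76.96560571263196 [0.6303 0.3736 0.0395] [0.6176 0.3178 0.0395] [0.603  0.2425 0.0395] 78.26536232963309
mid [0.4984 0.2933 0.048 ]
[ 0.0011  0.0535  0.3508 -0.      0.0003  0.0011]
[0.    0.    0.425 0.    0.    0.   ]
```

Emit:
arm_command(
  increments=[
    [0,0.015,0.09,0,0,0],
    [0,0.03,0.18,0,0,0],
    [0,0.045,0.27,0,0,0],
    [0,0.0535,0.35,0,0,0],
    [0,0.0535,0.35,0,0,0],
  ],
)

```text
t: 2.17
tool_pos: [0.4993, 0.3085, 0.2983]
orientation: [-2.45, -1.966, 0.006]
force: [-0.3, -0.6, 1.3]
opening: 0.093
gripper_force: 0.0
```

```bash
python3 -c "
from h import *
a=read_camera('top');r=onz(a,190.6,198.1,.006);u=np.array([.2225,.975,0])
print('rest',r,'grasp along rest',(np.array([.5015,.3069,0])-r)@u)
p,r,s=pose();print(p)
c=snap('wrist','w2.png')
plan([((.5015,.3069,.215),77.3)])
im=c['image'].astype(int);
for v in (110,140,170,200): 
  print(v,im[v,180:400:4].mean(1).astype(int))"
```

```text
rest [0.5504 0.2766 0.006 ] grasp along rest 0.018660193680539804
[0.4998 0.3087 0.2997]
[-0.0077  0.009   0.429  -0.      0.      0.001 ]
110 [116 117 114 112 119 113 116 115 117 116 108 102 104 108 115 217  49  45
  48  50  51  48 170 152 102 106 104 105 102 105 105 115 112 117 117 116
 115 112 114 117 118 114 114 113 114 114 117 113 116 116 115  80  70  68
  71]
140 [116 110 105 108 107 105 105 104 104 103 108 106 109 106  64  62  71 120
 143 159 174 188 208 208 209 219 222 219 216 202 196 184 170 130 109 105
 112 114 112 114 115 117 116 113 115 117 116 114 114 117 114  67  68  68
  60]
170 [103 108 104 107 106 107 107 105 104 103 107 105 106 163 141 103  99 115
 144 158 178 189 208 208 210 221 223 219 210 199 195 182 160 151 172 172
 173 172 172 174 176 173 172 170 173 173 170 130  99  99 101  98  97 102
  99]
200 [105 105 102 107 104 106 106 105 107 104 106 104 105 141 107 102 100 110
 146 158 177 193 207 207 212 223 223 218 210 199 194 176 151 159 168 175
 172 170 171 171 171 170 168 169 170 167 169 171 167 101  97  96  96  96
  94]
```

Emit:
arm_command(
  increments=[
    [-0.008,0.005,0.1,0,0,0],
    [-0.017,0.009,0.2,0,0,0],
    [-0.017,0.009,0.3,0,0,0],
    [-0.017,0.009,0.38,0,0,0],
    [-0.017,0.009,0.428,0,0,0],
  ],
)

```text
t: 2.9
tool_pos: [0.5006, 0.3047, 0.2133]
orientation: [-2.45, -1.965, 0.003]
force: [-0.2, 0.2, 0.2]
opening: 0.0932
gripper_force: 0.0
```

Emit:
arm_command(
  increments=[
    [0,0,0,0,0,0],
    [0,0,0,0,0,0],
    [0,0,0,0,0,0],
    [0,0,0,0,0,0],
    [0,0,0,0,0,0],
  ],
  fingers=1,
  force=55,
)

```text
t: 3.52
tool_pos: [0.4999, 0.3055, 0.2152]
orientation: [-2.448, -1.964, 0.004]
force: [-7.4, 0.4, 12.0]
opening: 0.0479
gripper_force: 37.5
```

Emit:
arm_command(
  increments=[
    [0,0,-0.1,0,0,0],
    [0,0,-0.3,0,0,0],
    [0,0,-0.5,0,0,0],
    [0,0,-0.75,0,0,0],
    [0,0,-1,0,0,0],
  ],
)

```text
t: 4.15
tool_pos: [0.5007, 0.3046, 0.4165]
orientation: [2.451, 1.965, -0.002]
force: [0.8, -1.1, -7.4]
opening: 0.047
gripper_force: 55.0
```

```bash
python3 -c "
from h import *
a=snap('top','top2.png');p,r,s=pose();print(p,s['opening'],s['force'])
# V-block top faces corners from zoom (4x)
f=lambda x,y,z:onz(a,300+(x-400)/4,150+y/4,z)
L=f(500,95,.062);Rr=f(645,107,.062);print(L,Rr,Rr-L)
print('stop top',f(697,62,.088),f(692,158,.088))
im=cv2.imread('pics/top.png')[158:226,306:382];cv2.imwrite('pics/z2.png',cv2.resize(im,(760,600),interpolation=cv2.INTER_CUBIC))
plan([((.58,.10,.41),81),((.60,-.06,.41),85)])
"
```

```text
[0.5018 0.3052 0.4255] 0.047350876601001256 [3.1465 2.1754 1.8106]
[ 0.6282 -0.1433  0.062 ] [ 0.6214 -0.2549  0.062 ] [-0.0068 -0.1116  0.    ]
stop top [ 0.6522 -0.2895  0.088 ] [ 0.5789 -0.2857  0.088 ]
[-0.9169  0.6038  0.0765  0.0026 -0.0019 -0.0197]
[-0.7745  0.2239  0.      0.      0.     -0.0222]
```

View pics/z2.png

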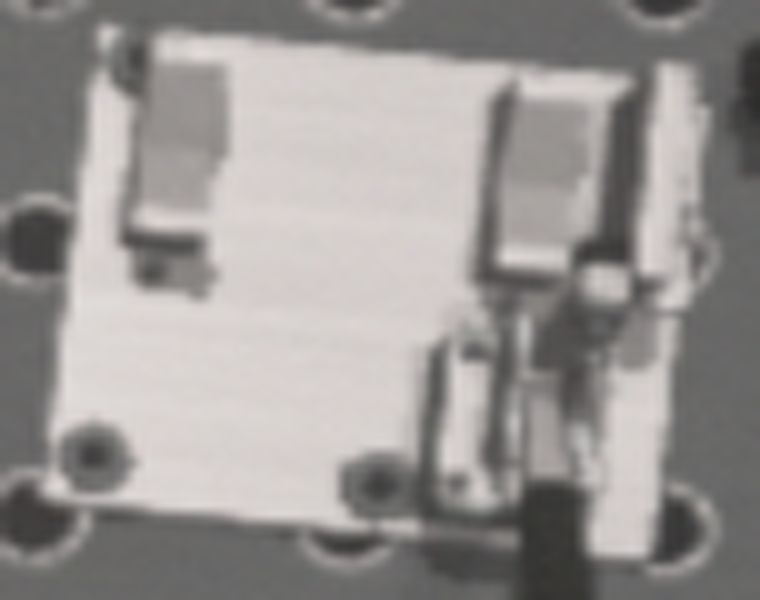

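The zoom shows the left V-block at about (182,150) and the right one at about (545,173) on the 10x scale. The stop is at the right edge and the arm's pad sits at (600,285). Next I'll move beside the fixture and look from close by.

Emit:
arm_command(
  increments=[
    [-0.18,0.12,0.015,0,0,-0.004],
    [-0.36,0.24,0.03,0,0,-0.008],
    [-0.55,0.36,0.045,0,0,-0.012],
    [-0.73,0.48,0.06,0,0,-0.016],
    [-0.917,0.604,0.0765,0,0,-0.02],
  ],
)

```text
t: 4.82
tool_pos: [0.5793, 0.0983, 0.3993]
orientation: [-2.387, -2.042, 0.001]
force: [0.4, -0.7, -7.4]
opening: 0.0473
gripper_force: 55.0
```

Emit:
arm_command(
  increments=[
    [-0.15,0.05,0,0,0,-0.005],
    [-0.31,0.1,0,0,0,-0.01],
    [-0.46,0.15,0,0,0,-0.015],
    [-0.62,0.19,0,0,0,-0.022],
    [-0.775,0.224,0,0,0,-0.03],
  ],
)

```text
t: 5.45
tool_pos: [0.5992, -0.0616, 0.3992]
orientation: [-2.288, -2.152, 0.001]
force: [0.8, 0.6, -6.5]
opening: 0.0469
gripper_force: 55.0
```

```bash
python3 -c "
from h import *
a=read_camera('top');p,r,s=pose();print(p,r.as_matrix(),s['opening'],s['t'])
f=lambda x,y,z:onz(a,306+x/10,158+y*68/600,z)
for q in [(182,150,.036),(545,175,.036),(182,137,.062),(545,171,.062)]:print(f(*q))
c=snap('wrist','w3.png')
"
```

```text
[ 0.5991 -0.0652  0.3992] [[ 0.0621  0.9981 -0.001 ]
 [ 0.9981 -0.0621 -0.003 ]
 [-0.0031 -0.0008 -1.    ]] 0.04696731424493376 5.5
[ 0.6287 -0.1434  0.036 ]
[ 0.6223 -0.2573  0.036 ]
[ 0.6288 -0.1408  0.062 ]
[ 0.6193 -0.2526  0.062 ]
```

View pics/w3.png

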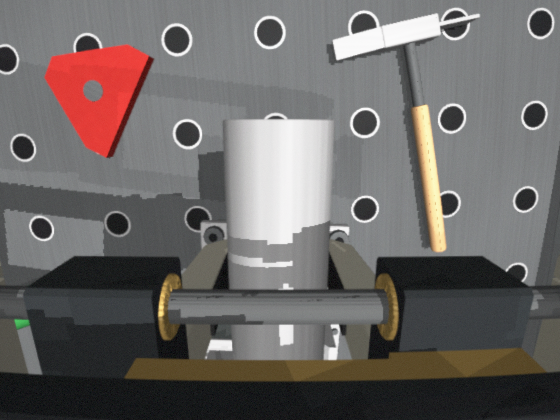

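The view shows the held tube's rear end at v≈120 with its axis at u≈278, and the fixture ahead is hidden by the gripper. I'll use the estimate from the top view and check it against the side view.

```bash
python3 -c "
from h import *
c=read_camera('wrist');b=read_camera('side');a=read_camera('top');p,r,s=pose()
e=onz(c,278.5,121,.2322);print('tube end in tool',r.inv().apply(e-p))
g=lambda x,y,z:onz(b,280+(x-400)/4,215+(y-300)/4,z)
print('side Vbottom L',g(580,388,.036),'corners',g(548,365,.062),g(620,335,.062))
f=lambda x,y,z:onz(a,306+x/10,158+y*68/600,z)
print('stopface',f(648,65,.088),f(640,270,.088), 'plate L edge',f(100,28,.012),f(52,485,.012),'R',f(655,555,.012))
S=np.array([.6251,-.2001]);x=np.array([np.cos(np.radians(-94.2)),np.sin(np.radians(-94.2))])
print(S+.08*x)
for k in (-.014-.006,):
  q=S+k*x;print(q);plan([((q[0],q[1],.399),85.8),((q[0],q[1],.267),85.8)])
"
```

```text
tube end in tool [ 0.0657 -0.0006  0.1672]
side Vbottom L [ 0.6162 -0.1409  0.036 ] corners [ 0.5956 -0.1262  0.062 ] [ 0.6562 -0.1343  0.062 ]
stopface [ 0.6524 -0.2791  0.088 ] [ 0.5815 -0.2767  0.088 ] plate L edge [ 0.6769 -0.119   0.012 ] [ 0.5107 -0.1061  0.012 ] R [ 0.4897 -0.2968  0.012 ]
[ 0.6192 -0.2799]
[ 0.6266 -0.1802]
[-0.5896  0.1739  0.0014 -0.0003 -0.0001  0.0035]
[0.   0.   0.66 0.   0.   0.  ]
```

Emit:
arm_command(
  increments=[
    [-0.14,0.045,0,0,0,0],
    [-0.29,0.09,0,0,0,0.002],
    [-0.44,0.13,0,0,0,0.0035],
    [-0.588,0.173,0,0,0,0.0035],
    [-0.588,0.173,0.05,0,0,0.0035],
  ],
)

```text
t: 6.32
tool_pos: [0.6271, -0.181, 0.3904]
orientation: [2.301, 2.136, 0.001]
force: [0.4, -0.5, -7.4]
opening: 0.0472
gripper_force: 55.0
```

Emit:
arm_command(
  increments=[
    [0,0,0.15,0,0,0],
    [0,0,0.3,0,0,0],
    [0,0,0.45,0,0,0],
    [0,0,0.57,0,0,0],
    [0,0,0.6,0,0,0],
  ],
)

```text
t: 6.95
tool_pos: [0.6257, -0.178, 0.2669]
orientation: [-2.296, -2.138, 0.003]
force: [-0.5, -0.6, -7.5]
opening: 0.0474
gripper_force: 55.0
```

```bash
python3 -c "
from h import *
p,r,s=pose();print(p,r.as_matrix()[:,0],s['force'],s['t'])
a=read_camera('top')['image'];b=read_camera('side')['image']
f=lambda im,x,y:cv2.resize(im[y:y+100,x:x+100],(400,400),interpolation=cv2.INTER_CUBIC)
cv2.imwrite('pics/z3.png',np.hstack([f(a,295,140),f(b,275,200)])[:,:,::-1])
"
```

```text
[ 0.6257 -0.178   0.2669] [0.0713 0.9975 0.0018] [-0.5375 -0.5564 -7.4698] 6.95
```

View pics/z3.png

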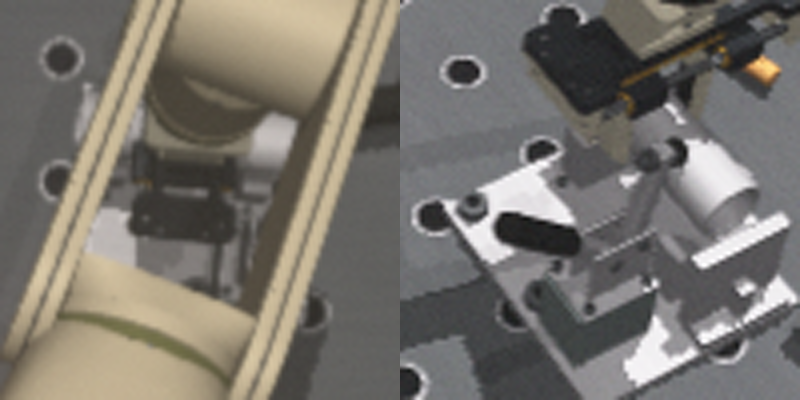

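The tube hangs over the V-blocks, with its end at about (735,215), just short of the stop, and the clamp arm is clear beside it. I'll lower it now.

Emit:
arm_command(
  increments=[
    [0,0,0.025,0,0,0],
    [0,0,0.05,0,0,0],
    [0,0,0.075,0,0,0],
    [0,0,0.1,0,0,0],
    [0,0,0.12,0,0,0],
  ],
)

```text
t: 7.68
tool_pos: [0.6266, -0.1799, 0.2453]
orientation: [-2.3, -2.139, 0.0]
force: [-0.4, 0.2, -7.1]
opening: 0.0471
gripper_force: 55.0
```

Emit:
arm_command(
  increments=[
    [0,0,0.01,0,0,0],
    [0,0,0.02,0,0,0],
    [0,0,0.025,0,0,0],
    [0,0,0.03,0,0,0],
    [0,0,0.03,0,0,0],
  ],
)

```text
t: 8.3
tool_pos: [0.6267, -0.1798, 0.2399]
orientation: [2.301, 2.139, 0.0]
force: [-0.3, 0.2, -6.0]
opening: 0.0473
gripper_force: 55.0
```

Emit:
arm_command(
  increments=[
    [0,0,0.005,0,0,0],
    [0,0,0.01,0,0,0],
    [0,0,0.01,0,0,0],
    [0,0,0.01,0,0,0],
    [0,0,0.01,0,0,0],
  ],
)

```text
t: 8.93
tool_pos: [0.6268, -0.1798, 0.2389]
orientation: [2.3, 2.139, 0.0]
force: [-5.7, 3.7, 2.6]
opening: 0.0471
gripper_force: 55.0
```

Emit:
arm_command(
  increments=[
    [0,-0.005,0,0,0,0],
    [0,-0.008,0,0,0,0],
    [0,-0.008,0.004,0,0,0],
    [0,-0.008,0.008,0,0,0],
    [0,-0.008,0.008,0,0,0],
  ],
)

```text
t: 9.55
tool_pos: [0.6257, -0.1799, 0.2381]
orientation: [2.299, 2.138, 0.002]
force: [-2.9, 1.7, 7.0]
opening: 0.0472
gripper_force: 55.0
```

Emit:
arm_command(
  increments=[
    [-0.006,-0.004,0,0,0,0],
    [-0.012,-0.004,0,0,0,0],
    [-0.018,-0.004,0,0,0,0],
    [-0.022,-0.004,0,0,0,0],
    [-0.022,-0.004,0,0,0,0],
  ],
)

```text
t: 10.18
tool_pos: [0.625, -0.1826, 0.2378]
orientation: [2.301, 2.139, 0.006]
force: [0.6, 9.9, 6.9]
opening: 0.0476
gripper_force: 55.2
```

Emit:
arm_command(
  increments=[
    [-0.003,0,0,0,0,0],
    [-0.006,0,0,0,0,0],
    [-0.009,0,0,0,0,0],
    [-0.01,0,0,0,0,0],
    [-0.01,0,0,0,0,0],
  ],
)

```text
t: 10.8
tool_pos: [0.6248, -0.1843, 0.2377]
orientation: [-2.3, -2.139, -0.006]
force: [-0.3, 11.5, 6.8]
opening: 0.0473
gripper_force: 55.2
```

Emit:
arm_command(
  increments=[
    [-0.003,0,0,0,0,0],
    [-0.006,0,0,0,0,0],
    [-0.009,0,0,0,0,0],
    [-0.012,0,0,0,0,0],
    [-0.012,0,0,0,0,0],
  ],
)

```text
t: 11.42
tool_pos: [0.6246, -0.1867, 0.2378]
orientation: [-2.3, -2.139, -0.006]
force: [-0.8, 11.8, 7.3]
opening: 0.0473
gripper_force: 55.2
```

Emit:
arm_command(
  increments=[
    [-0.003,0,0,0,0,0],
    [-0.006,0,0,0,0,0],
    [-0.009,0,0,0,0,0],
    [-0.01,0,0,0,0,0],
    [-0.01,0,0,0,0,0],
  ],
)

```text
t: 12.05
tool_pos: [0.6244, -0.1883, 0.2377]
orientation: [-2.299, -2.139, -0.006]
force: [-0.5, 13.7, 7.9]
opening: 0.0474
gripper_force: 55.2
```

Emit:
arm_command(
  increments=[
    [-0.003,0,0,0,0,0],
    [-0.006,0,0,0,0,0],
    [-0.009,0,0,0,0,0],
    [-0.012,0,0,0,0,0],
    [-0.012,0,0,0,0,0],
  ],
)

```text
t: 12.68
tool_pos: [0.6244, -0.189, 0.2377]
orientation: [-2.297, -2.138, -0.01]
force: [0.0, 23.0, 11.5]
opening: 0.0472
gripper_force: 55.3
```

```bash
python3 -c "
from h import *
p,r,s=pose();print(p,s['force'],s['wrist_torque'])
b=read_camera('side')['image'];w=read_camera('wrist');e=w['image']
f=lambda im,x,y,k:cv2.resize(im[y:y+k,x:x+k],(400,400),interpolation=cv2.INTER_CUBIC)
cv2.imwrite('pics/z4.png',np.hstack([f(b,305,220,70),f(e,180,60,200)])[:,:,::-1])
"
```

```text
[ 0.6244 -0.189   0.2377] [ 0.0281 23.0377 11.4981] [ 3.7227  0.1912 -0.9098]
```

View pics/z4.png

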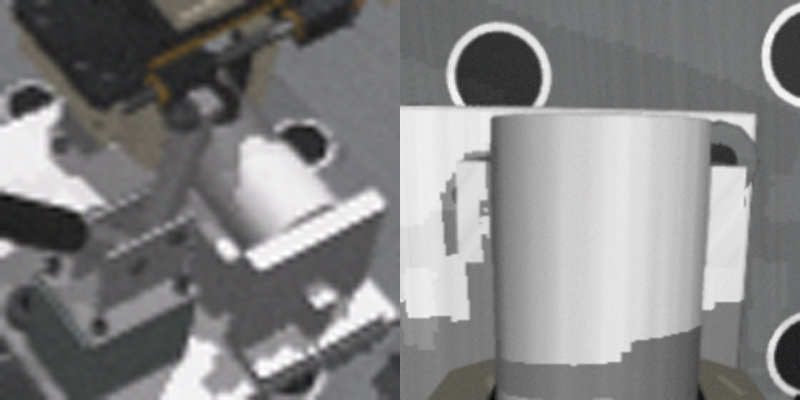

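The side crop shows the tube's end at the stop plate, and the wrist crop shows it lying between the V-block cheeks. The force jump to 23 N confirms stop contact, so I'll release and rise.

Emit:
arm_command(
  increments=[
    [0,0,0,0,0,0],
    [0,0,0,0,0,0],
    [0,0,0,0,0,0],
    [0,0,-0.05,0,0,0],
    [0,0,-0.2,0,0,0],
  ],
  fingers=-0.4,
)

```text
t: 13.4
tool_pos: [0.6224, -0.1929, 0.275]
orientation: [-2.299, -2.136, 0.003]
force: [-0.1, -0.6, -0.1]
opening: 0.065
gripper_force: 0.0
```

Emit:
arm_command(
  increments=[
    [0.1,0,-0.2,0,0,0],
    [0.25,0,-0.4,0,0,0],
    [0.5,0,-0.6,0,0,0],
    [0.8,0,-0.7,0,0,0],
    [1,0,-0.75,0,0,0],
  ],
)

```text
t: 14.02
tool_pos: [0.6379, 0.0086, 0.4294]
orientation: [2.298, 2.138, 0.004]
force: [1.0, -0.2, -0.6]
opening: 0.0652
gripper_force: 0.0
```

```bash
python3 -c "
from h import *
p,r,s=pose();print(p,r.as_rotvec(),s['opening'],s['force'],s['t'])
a=snap('top','t5.png');b=snap('side','s5.png')
for c,(x,y,w,h) in ((a,(330,195,60,70)),(b,(285,240,70,60))):
  g=c['image'][y:y+h,x:x+w].max(2);m=(g<45).astype(np.uint8)
  n,l,st,ce=cv2.connectedComponentsWithStats(m)
  for i in range(1,n):
    if st[i,4]>40:
      k=np.argwhere(l==i)[:,::-1].astype(np.float32);print(st[i]+[x,y,0,0,0],ce[i]+[x,y],cv2.minAreaRect(k))
x=np.array([-.0715,-.9974,0]);y=np.array([.9974,-.0715,0]);S=np.array([.6234,-.2033,0])
P=S+.055*x-.09*y+[0,0,.1]
for th in (.75,.85,.95):
  for rr in (.042,.08,.117):
    q=P-y*rr*np.cos(th)+[0,0,rr*np.sin(th)];print(th,rr,q,proj(a,q),proj(b,q))
"
```

```text
[0.6379 0.0086 0.4294] [2.2982 2.1381 0.0044] 0.06524238157484526 [ 1.0144 -0.2293 -0.5825] 14.025
[303 256  15   7  41] [309.6585 259.878 ] ((25.323530197143555, 19.20588493347168), (14.309601783752441, 4.6081767082214355), 14.03624439239502)
0.75 0.042 [ 0.4991 -0.2495  0.1286] [363.4435 214.6659] [319.979  262.8577]
0.75 0.08 [ 0.4713 -0.2475  0.1545] [364.4204 223.6838] [311.5429 261.5479]
0.75 0.117 [ 0.4443 -0.2456  0.1798] [365.414  232.8646] [302.871  260.2004]
0.85 0.042 [ 0.5021 -0.2497  0.1316] [363.7085 213.5504] [321.0616 261.6728]
0.85 0.08 [ 0.477  -0.2479  0.1601] [364.9416 221.5424] [313.6474 259.2245]
0.85 0.117 [ 0.4527 -0.2462  0.1879] [366.2011 229.7104] [306.0111 256.7021]
0.95 0.042 [ 0.5053 -0.25    0.1342] [363.9611 212.3445] [322.2257 260.5122]
0.95 0.08 [ 0.4833 -0.2484  0.1651] [365.4399 219.2124] [315.9193 256.9463]
0.95 0.117 [ 0.4618 -0.2469  0.1952] [366.9558 226.2554] [309.4152 253.2681]
```

The handle is at about 0.8 rad, a dark blob centred at side-view pixel (310,260), which agrees with the computed pivot. I'll move above it with the fingers shut.

```bash
python3 -c "
from h import *
plan([((.58,-.12,.43),85.9),((.4798,-.2482,.41),85.9),((.4798,-.2482,.37),85.9),((.4599,-.2468,.294),85.9)])"
```

```text
[-0.6714 -0.2454 -0.005   0.0013 -0.0004  0.001 ]
[-0.6752 -0.4539  0.1     0.      0.      0.    ]
[0.  0.  0.2 0.  0.  0. ]
[-0.0001 -0.0997  0.38    0.      0.      0.    ]
```

Emit:
arm_command(
  increments=[
    [-0.14,-0.05,0,0,0,0],
    [-0.27,-0.1,0,0,0,0],
    [-0.4,-0.15,0,0,0,0],
    [-0.54,-0.2,0,0,0,0],
    [-0.671,-0.245,0,0,0,0.001],
  ],
  fingers=1,
  force=30,
)

```text
t: 14.75
tool_pos: [0.5785, -0.1255, 0.4265]
orientation: [2.305, 2.134, -0.0]
force: [1.0, -1.1, -0.4]
opening: 0.0199
gripper_force: 0.0
```

Emit:
arm_command(
  increments=[
    [-0.14,-0.09,0,0,0,0],
    [-0.27,-0.18,0,0,0,0],
    [-0.41,-0.27,0.02,0,0,0],
    [-0.55,-0.37,0.06,0,0,0],
    [-0.675,-0.454,0.1,0,0,0],
  ],
)

```text
t: 15.38
tool_pos: [0.4771, -0.2531, 0.4064]
orientation: [2.305, 2.134, -0.001]
force: [0.0, -0.1, 0.5]
opening: 0.0005
gripper_force: 0.0
```

Emit:
arm_command(
  increments=[
    [0,0,0.06,0,0,0],
    [0,0,0.11,0,0,0],
    [0,0,0.15,0,0,0],
    [0,0,0.19,0,0,0],
    [0,0,0.22,0,0,0],
  ],
)

```text
t: 16.0
tool_pos: [0.4787, -0.251, 0.3616]
orientation: [-2.303, -2.136, 0.0]
force: [0.1, 0.4, 0.4]
opening: 0.0001
gripper_force: 0.0
```

Emit:
arm_command(
  increments=[
    [0.004,-0.01,0.03,0,0,0],
    [0.008,-0.02,0.06,0,0,0],
    [0.012,-0.03,0.09,0,0,0],
    [0.012,-0.04,0.12,0,0,0],
    [0.012,-0.05,0.15,0,0,0],
  ],
)

```text
t: 16.62
tool_pos: [0.4691, -0.2488, 0.3339]
orientation: [2.301, 2.133, 0.0]
force: [-0.8, -1.7, 8.2]
opening: 0.0008
gripper_force: 3.2
```

Contact is made (8 N), so I'll keep pressing.

Emit:
arm_command(
  increments=[
    [0,-0.01,0.035,0,0,0],
    [0,-0.02,0.07,0,0,0],
    [0,-0.03,0.105,0,0,0],
    [0,-0.04,0.135,0,0,0],
    [0,-0.05,0.16,0,0,0],
  ],
)

```text
t: 17.25
tool_pos: [0.459, -0.2481, 0.3013]
orientation: [2.302, 2.133, 0.0]
force: [0.1, -2.0, 5.0]
opening: 0.0007
gripper_force: 2.8
```

Emit:
arm_command(
  increments=[
    [0,0,0.005,0,0,0],
    [0,0,0.01,0,0,0],
    [0,0,0.015,0,0,0],
    [0,0,0.02,0,0,0],
    [0,0,0.025,0,0,0],
  ],
)

```text
t: 17.88
tool_pos: [0.4587, -0.248, 0.296]
orientation: [2.303, 2.135, -0.002]
force: [-2.3, -3.5, 5.7]
opening: 0.0006
gripper_force: 3.1
```

Emit:
arm_command(
  increments=[
    [0,0,0.005,0,0,0],
    [0,0,0.01,0,0,0],
    [0,0,0.015,0,0,0],
    [0,0,0.015,0,0,0],
    [0,0,0.015,0,0,0],
  ],
)

```text
t: 18.5
tool_pos: [0.4588, -0.2481, 0.2948]
orientation: [2.303, 2.134, -0.002]
force: [-9.0, -0.2, 19.2]
opening: 0.0004
gripper_force: 9.3
```

```bash
python3 -c "
from h import *
p,r,s=pose();print(p,s['force'])"
```

```text
[ 0.4588 -0.2481  0.2948] [-9.0289 -0.2025 19.1715]
```

Emit:
arm_command(
  increments=[
    [0,0,0.005,0,0,0],
    [0,0,0.01,0,0,0],
    [0,0,0.015,0,0,0],
    [0,0,0.015,0,0,0],
    [0,0,0.015,0,0,0],
  ],
)

```text
t: 19.12
tool_pos: [0.459, -0.2483, 0.2941]
orientation: [2.302, 2.134, -0.002]
force: [-16.7, 4.0, 36.5]
opening: 0.0005
gripper_force: 16.9
```

Emit:
arm_command(
  increments=[
    [0,0,0.005,0,0,0],
    [0,0,0.01,0,0,0],
    [0,0,0.014,0,0,0],
    [0,0,0.014,0,0,0],
    [0,0,0.014,0,0,0],
  ],
)

```text
t: 19.75
tool_pos: [0.46, -0.25, 0.292]
orientation: [2.297, 2.128, -0.001]
force: [-7.1, -7.0, 27.7]
opening: 0.0006
gripper_force: 12.8
```

Emit:
arm_command(
  increments=[
    [0,0,-0.05,0,0,0],
    [0,0,-0.15,0,0,0],
    [0,0,-0.35,0,0,0],
    [0,0,-0.6,0,0,0],
    [0,0,-0.8,0,0,0],
  ],
)

```text
t: 20.38
tool_pos: [0.4586, -0.247, 0.448]
orientation: [-2.303, -2.136, -0.001]
force: [0.7, -0.6, 0.4]
opening: 0.0005
gripper_force: 0.0
```

```bash
python3 -c "
from h import *
plan([((.56,-.06,.44),84),((.59,.13,.42),80),((.612,.30,.35),78)])"
```

```text
[ 0.9707  0.4349  0.0404 -0.     -0.0002  0.0093]
[0.9605 0.0499 0.1    0.     0.     0.0222]
[ 0.8562 -0.0393  0.35    0.      0.      0.0111]
```

Emit:
arm_command(
  increments=[
    [0.2,0.09,0.01,0,0,0.002],
    [0.4,0.18,0.02,0,0,0.004],
    [0.6,0.27,0.03,0,0,0.006],
    [0.79,0.36,0.04,0,0,0.008],
    [0.97,0.435,0.04,0,0,0.009],
  ],
  fingers=-1,
)

```text
t: 21.0
tool_pos: [0.5605, -0.0588, 0.4375]
orientation: [-2.332, -2.102, 0.001]
force: [-0.4, 1.4, 0.5]
opening: 0.0459
gripper_force: 0.0
```

```bash
python3 -c "
from h import *
a=read_camera('top');b=read_camera('side')
p,r,s=pose();print(p,s['t'])
f=lambda im,x,y,k:cv2.resize(im[y:y+k,x:x+k],(400,400),interpolation=cv2.INTER_CUBIC)
cv2.imwrite('pics/z5.png',np.hstack([f(a['image'],310,155,80),f(b['image'],285,210,80)])[:,:,::-1])
x=np.array([-.0715,-.9974,0]);y=np.array([.9974,-.0715,0]);S=np.array([.6234,-.2033,0])
P=S+.055*x-.09*y+[0,0,.1]
for th in (0,.1):
  for rr in (.0,.042,.117):
    q=P-y*rr*np.cos(th)+[0,0,rr*np.sin(th)];print(th,rr,(proj(a,q)-[310,155])*5,(proj(b,q)-[285,210])*5+[400,0])
q=S-.08*x+[0,0,.07];print((proj(a,q)-[310,155])*5,(proj(b,q)-[285,210])*5+[400,0])
"
```

```text
[ 0.5609 -0.0573  0.4375] 21.1
0 0.0 [262.0589 250.758 ] [618.9621 271.1243]
0 0.042 [256.8109 321.1131] [552.0498 306.1643]
0 0.117 [247.3255 447.881 ] [427.9123 371.0932]
0.1 0.0 [262.0589 250.758 ] [618.9621 271.1243]
0.1 0.042 [258.127  320.2637] [553.0202 301.3314]
0.1 0.117 [250.9504 446.6131] [429.7201 357.7434]
[43.9284 89.2574] [603.4564  68.6541]
```

View pics/z5.png

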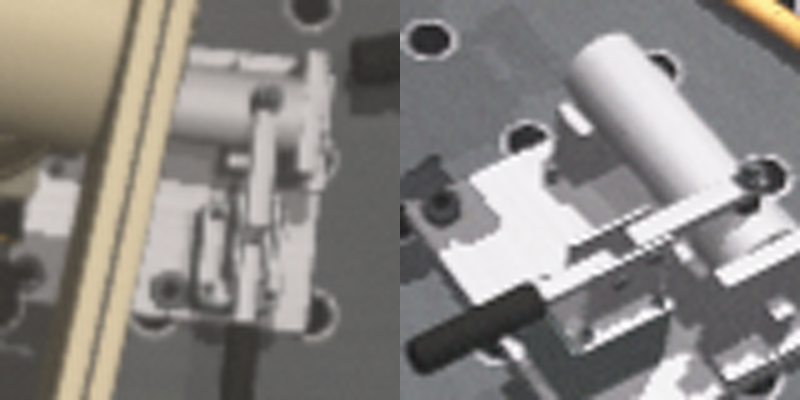

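The clamp arm is down on the tube with its pad at about (268,98) in the left crop. In the right crop the handle runs from about (540,300) to (415,358), nearly level, so I'll measure its angle.

```bash
python3 -c "
from h import *
from scipy.optimize import least_squares
b=read_camera('side');a=read_camera('top')
def axis(c,x,y,w,h,th=60):
  g=c['image'][y:y+h,x:x+w].max(2);m=cv2.morphologyEx((g<th).astype(np.uint8),cv2.MORPH_OPEN,np.ones((3,3)))
  n,l,st,ce=cv2.connectedComponentsWithStats(m);i=1+np.argmax(st[1:,4])
  k=np.argwhere(l==i)[:,::-1].astype(np.float32)+[x,y];r=cv2.minAreaRect(k.astype(np.float32));vx,vy,x0,y0=cv2.fitLine(k.astype(np.float32),cv2.DIST_L2,0,.01,.01).ravel()
  print(st[i],ce[i]+[x,y],r,vy/vx)
axis(b,284,255,30,32);axis(a,345,215,22,40)
x=np.array([-.0715,-.9974,0]);y=np.array([.9974,-.0715,0]);S=np.array([.6234,-.2033,0]);P=S+.055*x-.09*y+[0,0,.1]
for t in (-.05,0,.05,.1,.2):
  q=[proj(b,P-y*r*np.cos(t)+[0,0,r*np.sin(t)]) for r in (.042,.08,.117)];print(t,q[1],(q[2]-q[0])[1]/(q[2]-q[0])[0])
"
```

```text
[  3  14  27  15 185] [299.1568 276.1081] ((299.95562744140625, 275.89349365234375), (8.076925277709961, 28.615388870239258), 67.38013458251953) -0.41700047
[  8   6   8  24 123] [356.4715 233.0325] ((356.65350341796875, 232.46536254882812), (5.572208404541016, 23.482877731323242), 5.710593223571777) -13.300429
-0.05 [302.9282 278.5942] -0.5551222698056215
0 [302.9828 277.7353] -0.5230403089016344
0.05 [303.1041 276.837 ] -0.4905633690592483
0.1 [303.2923 275.9014] -0.45751771174347766
0.2 [303.8691 273.9276] -0.38896105001666437
```

```bash
python3 -c "
from h import *
b=read_camera('side');a=read_camera('top')
def tri(ua,ub):
  o1,d1=ray(a,*ua);o2,d2=ray(b,*ub);k=np.linalg.lstsq(np.c_[d1,-d2],o2-o1,rcond=None)[0];p,q=o1+k[0]*d1,o2+k[1]*d2;return (p+q)/2,np.linalg.norm(p-q)
print(tri((356.6,232.7),(299.6,276)))
for c,n,(x,y,w,h) in ((b,'s',(280,262,36,26)),(a,'t',(347,212,20,38))):
  print(n);g=c['image'][y:y+h,x:x+w].max(2)
  print('\n'.join(' '.join('%3d'%v for v in row) for row in g[::1 if n=='s' else 2]))
"
```

```text
(array([ 0.4478, -0.2353,  0.0965]), np.float64(0.00026251824884840303))
s
127 130 128 104  76  74  76  74  77  75  77  70  81 109 226 241 240 240 241 241 241 239 239 239 239 241 240 240 241 242 241 239 241 241 241 241
122 123 126 125  93  72  73  76  75  77  78  81  76  79 175 233 240 242 240 240 242 241 239 239 240 239 241 242 242 241 241 242 240 241 242 241
 79 109  93  75  74  73  76  76  74  74  77  75  75  79  84 201 238 241 240 240 240 241 239 239 239 240 239 241 242 242 241 242 239 236 237 240
 74  78  74  77  77  78  73  74  76  74  83  85  86  78  83 107 216 240 242 241 240 241 241 240 240 240 240 240 242 239 237 239 223 169 153 230
 75  75  77  79  82  85  82  80  74  80 112 129 125 101  79  81 155 231 242 241 240 241 241 241 239 239 240 235 236 182 144 183 228 239 240 243
 76  79  79  85 111 130 128 100  81 114 123 125 127 127 104  80  79 181 234 241 242 239 241 242 241 236 232 177  87  54  55  60 169 234 243 245
 73  82 115 133 130 128 126 127 128 125 124 121 127 127 134  97  77  91 203 238 241 241 240 237 236 185  84  54  55  58  59  59  90 222 243 244
 77 113 127 131 1
[... 3540 characters left out ...]
  93  89  59  55  55  57  57  57  68  94  96  98  97  96  98
 94  95  92  93  92  93  88  56  53  57  54  56  55  70  93  97  95  97  98  97
 94  94  92  95  94  90  76  56  54  54  58  55  57  71  97  99  97  97  98  97
 91  92  92  92  94  90  69  55  55  55  57  57  60  82  95  98  98  97  96  98
 92  91  93  91  94  87  61  53  54  54  55  54  61  84  97  97  97  98  98  98
 92  91  91  92  92  89  56  53  56  54  55  55  64  94  97  97  98  96  95  97
 95  96  93  92  94  92  67  61  55  53  54  58  76  95  97  97  96  97  97  97
 99  99  98  97  97  90  71  68  69  69  69  76  95  97  98  97  97  97  97 101
 98  98  98  98  93  73  69  69  66  69  70  80  96  98  97  99  98  99  99 116
```

The triangulated handle lies about 11 mm left of where I pressed, so the fingertip only caught its edge. I'll press again, properly centred, to be sure it is right down.

```bash
python3 -c "
from h import *
b=read_camera('side')
for az in (-94,-97):
  d=np.array([-np.cos(np.radians(az+90)),-np.sin(np.radians(az+90)),0])
  for t in (-.05,0,.05,.1):
    C=np.array([.4478,-.2353,.1+.08*t]);e=d*np.cos(t)+[0,0,np.sin(t)];q=proj(b,C-.038*e),proj(b,C+.037*e);print(az,t,d,proj(b,C),(q[1]-q[0])[1]/(q[1]-q[0])[0])
plan([((.449,-.236,.42),83),((.449,-.236,.302),83)])"
```

```text
-94 -0.05 [-0.9976  0.0698  0.    ] [299.6575 276.0919] -0.5534406354236973
-94 0 [-0.9976  0.0698  0.    ] [299.736  275.2123] -0.5209683842101642
-94 0.05 [-0.9976  0.0698  0.    ] [299.8149 274.3279] -0.4881181128101946
-94 0.1 [-0.9976  0.0698  0.    ] [299.8943 273.4387] -0.45472051229690097
-97 -0.05 [-0.9925  0.1219  0.    ] [299.6575 276.0919] -0.491400936805415
-97 0 [-0.9925  0.1219  0.    ] [299.736  275.2123] -0.45985006412093327
-97 0.05 [-0.9925  0.1219  0.    ] [299.8149 274.3279] -0.4279386117168308
-97 0.1 [-0.9925  0.1219  0.    ] [299.8943 273.4387] -0.39550206984470626
[-0.926  -0.4594  0.0915 -0.0002  0.      0.0055]
[0.   0.   0.59 0.   0.   0.  ]
```

Emit:
arm_command(
  increments=[
    [-0.19,-0.09,0,0,0,0.001],
    [-0.37,-0.18,0,0,0,0.002],
    [-0.56,-0.28,0,0,0,0.003],
    [-0.75,-0.37,0.05,0,0,0.004],
    [-0.926,-0.46,0.09,0,0,0.0055],
  ],
  fingers=1,
)

```text
t: 21.98
tool_pos: [0.4478, -0.2372, 0.4204]
orientation: [2.354, 2.08, -0.0]
force: [-0.4, -0.0, -0.2]
opening: 0.0332
gripper_force: 0.0
```

Emit:
arm_command(
  increments=[
    [0,0,0.12,0,0,0],
    [0,0,0.24,0,0,0],
    [0,0,0.36,0,0,0],
    [0,0,0.48,0,0,0],
    [0,0,0.58,0,0,0],
  ],
)

```text
t: 22.6
tool_pos: [0.4485, -0.2361, 0.3035]
orientation: [-2.354, -2.08, 0.0]
force: [0.6, 0.4, 0.1]
opening: 0.0003
gripper_force: 0.0
```

Emit:
arm_command(
  increments=[
    [0,0,0.01,0,0,0],
    [0,0,0.02,0,0,0],
    [0,0,0.03,0,0,0],
    [0,0,0.035,0,0,0],
    [0,0,0.04,0,0,0],
  ],
)

```text
t: 23.22
tool_pos: [0.4496, -0.2353, 0.2968]
orientation: [2.352, 2.082, 0.0]
force: [0.1, -0.1, -0.2]
opening: 0.0001
gripper_force: 0.0
```

Emit:
arm_command(
  increments=[
    [0,0,0.005,0,0,0],
    [0,0,0.01,0,0,0],
    [0,0,0.015,0,0,0],
    [0,0,0.02,0,0,0],
    [0,0,0.02,0,0,0],
  ],
)

```text
t: 23.85
tool_pos: [0.4497, -0.2354, 0.2957]
orientation: [2.351, 2.082, 0.0]
force: [-10.8, 6.8, 26.5]
opening: 0.0003
gripper_force: 13.2
```

The handle top meets the finger at 110 mm and is stiff, so the handle is level and the tube is clamped. Next is the mandrel.

```bash
python3 -c "
from h import *
plan([((.46,-.21,.44),83),((.54,-.03,.43),81),((.585,.15,.41),79),((.6082,.2738,.33),78)])"
```

```text
[ 0.1317  0.0364 -0.7214  0.0003  0.0002  0.0004]
[0.942  0.2873 0.05   0.     0.     0.0111]
[0.9241 0.0814 0.1    0.     0.     0.0111]
[ 0.6298 -0.0042  0.4     0.      0.      0.0056]
```

Emit:
arm_command(
  increments=[
    [0,0,-0.1,0,0,0],
    [0,0,-0.25,0,0,0],
    [0,0,-0.42,0,0,0],
    [0.06,0.02,-0.6,0,0,0],
    [0.13,0.036,-0.72,0,0,0],
  ],
  fingers=-1,
)

```text
t: 24.48
tool_pos: [0.4599, -0.2103, 0.4385]
orientation: [2.351, 2.081, 0.001]
force: [0.9, -0.4, -0.8]
opening: 0.0457
gripper_force: 0.0
```

Emit:
arm_command(
  increments=[
    [0.19,0.06,0.01,0,0,0.002],
    [0.38,0.12,0.02,0,0,0.004],
    [0.57,0.17,0.03,0,0,0.006],
    [0.76,0.23,0.04,0,0,0.009],
    [0.94,0.287,0.05,0,0,0.011],
  ],
)

```text
t: 25.1
tool_pos: [0.5399, -0.0293, 0.4264]
orientation: [2.387, 2.042, 0.0]
force: [0.4, -0.9, 0.2]
opening: 0.0919
gripper_force: 0.0
```

Emit:
arm_command(
  increments=[
    [0.19,0.02,0.02,0,0,0.002],
    [0.37,0.03,0.04,0,0,0.004],
    [0.56,0.05,0.06,0,0,0.006],
    [0.74,0.07,0.08,0,0,0.009],
    [0.924,0.08,0.1,0,0,0.011],
  ],
)

```text
t: 25.72
tool_pos: [0.5842, 0.1507, 0.4062]
orientation: [2.423, 2.0, -0.0]
force: [-0.8, 0.0, 0.1]
opening: 0.0932
gripper_force: 0.0
```

Emit:
arm_command(
  increments=[
    [0.16,0,0.08,0,0,0.002],
    [0.32,0,0.16,0,0,0.004],
    [0.48,0,0.25,0,0,0.0055],
    [0.63,-0.004,0.34,0,0,0.0055],
    [0.63,-0.004,0.4,0,0,0.0055],
  ],
)

```text
t: 26.35
tool_pos: [0.6066, 0.2751, 0.3249]
orientation: [-2.437, -1.982, 0.002]
force: [0.8, -0.6, 0.0]
opening: 0.0931
gripper_force: 0.0
```

```bash
python3 -c "
from h import *
p,r,s=pose();print(p,r.as_matrix()[:,0],s['t'])
c=snap('wrist','w6.png');a=snap('top','t6.png');b=snap('side','s6.png')
im=c['image']
g=im.min(2)
for v in (60,80,100,120,140,160,180,200,220):
  k=np.flatnonzero(g[v,200:380]>175)+200; print(v,k[[0,-1]] if len(k) else None,len(k))
print(g[30:200:4,285])
f=lambda im,x,y,k:cv2.resize(im[y:y+k,x:x+k],(400,400),interpolation=cv2.INTER_CUBIC)
cv2.imwrite('pics/z6.png',np.hstack([cv2.resize(im[0:280,140:420],(400,400)),f(a['image'],310,155,80)])[:,:,::-1])
"
```

```text
[0.6066 0.2751 0.3249] [ 0.2038  0.979  -0.0004] 26.35
60 [224 379] 6
80 [232 292] 38
100 [267 291] 25
120 [267 291] 25
140 [266 365] 28
160 [260 358] 41
180 [260 296] 37
200 [260 295] 36
220 [264 264] 1
[100 100 105 106 106 105 109 108 109 108 107 179 233 233 230 230 234 208
 232 230 223 231 231 227 229 203 228 227 149 235 234 223 235 235 235 235
 235 235 236 234 237 236 235]
```

View pics/z6.png

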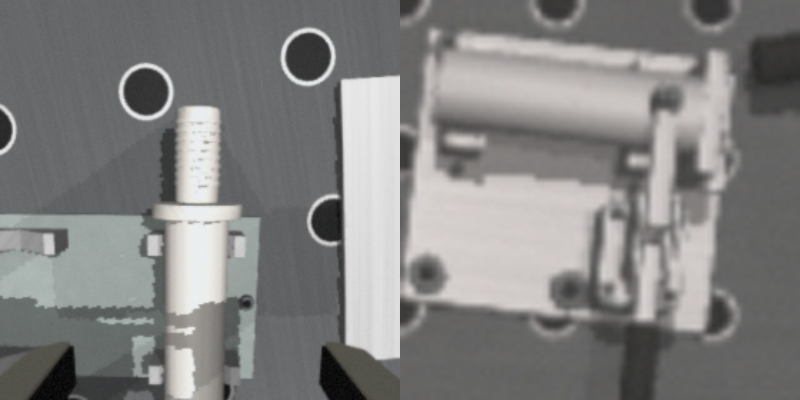

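The left crop shows the mandrel on the rest with its stem axis at u≈279 and its collar front at v≈153. The right crop shows the tube clamped under the pad, with its open end near top-view pixel (317,172). I'll plan the grasp and fit the tube's axis direction.

```bash
python3 -c "
from h import *
c=read_camera('wrist');b=read_camera('side');a=read_camera('top')
e=onz(c,279.3,74,.0395);f=onz(c,278.3,152.5,.0395);g=onz(c,277.6,200,.0395)
ps=np.degrees(np.arctan2(*(e-g)[1::-1]));u=(e-g)/np.linalg.norm(e-g);print(e,f,g,ps,np.linalg.norm(e-f))
q=f-.045*u;print(q);plan([((q[0],q[1],.2065),ps)])
G=cv2.GaussianBlur(cv2.cvtColor(a['image'],cv2.COLOR_RGB2GRAY).astype(np.float32),(3,3),0)
up=[];lo=[]
for x in range(320,352):
  d=np.diff(G[:,x]);i=160+np.argmin(d[160:172]);j=174+np.argmin(d[174:190])
  lo.append((x,j+.5,d[j]));up.append((x,i+.5,d[i]))
print(np.array(lo)[::3]);print(np.array(up)[::3])
L=np.array(lo)
k=np.polyfit(L[:,0],L[:,1],1);P=[onz(a,x,np.polyval(k,x),.07) for x in (320,350)];d=P[1]-P[0];print(k,P,np.degrees(np.arctan2(d[1],d[0])))
B=cv2.cvtColor(b['image'],cv2.COLOR_RGB2GRAY)
for v in range(222,244,3): print(v,B[v,315:352])
"
```

```text
[0.6282 0.3763 0.0395] [0.6152 0.3182 0.0395] [0.6065 0.2803 0.0395] 77.29060625067875 0.059500626688308314
[0.6053 0.2743 0.0395]
[ 0.0066 -0.0134  0.6057  0.0004 -0.0002  0.0041]
[[320.     183.5    -39.8125]
 [323.     184.5    -40.125 ]
 [326.     184.5    -20.25  ]
 [329.     178.5    -17.625 ]
 [332.     178.5    -17.6875]
 [335.     179.5    -18.5   ]
 [338.     179.5    -17.3125]
 [341.     180.5    -17.6875]
 [344.     180.5    -19.0625]
 [347.     180.5    -18.1875]
 [350.     181.5    -17.8125]]
[[320.     171.5     -3.25  ]
 [323.     164.5    -14.75  ]
 [326.     164.5    -21.8125]
 [329.     164.5    -19.5   ]
 [332.     165.5    -15.4375]
 [335.     165.5    -20.3125]
 [338.     165.5    -17.    ]
 [341.     166.5    -16.125 ]
 [344.     166.5    -20.0625]
 [347.     166.5    -17.    ]
 [350.     167.5    -17.25  ]]
[ -0.0779 206.8528] [array([ 0.6012, -0.1276,  0.07  ]), array([ 0.6105, -0.2191,  0.07  ])] -84.23581504316026
222 [127 128 131 128 144 165 178 188 206 214 223 229 234 233 236 235 235 232
 230 218 149  79  57  49 121 176 148 130 131 125 130 124 122 123 123
[... 402 characters left out ...]
30 234 234 236 238 238 237 233 229 204 151 129 127 123 126 122 125 125
 127]
234 [124  95  87 145 222 235 235 181 100  86  91 102 123 133 157 171 184 197
 208 219 228 232 235 236 238 238 237 234 231 224 185 139 130 127 126 125
 127]
237 [162 121  87  87  89  90  86  88  89  88  82  81  87 101 115 132 152 169
 178 191 201 212 225 232 234 236 237 240 238 235 231 228 214 169 136 129
 125]
240 [162  81  85  87  87  86  86  89  87  88  85  88  90  86  84  94 106 123
 141 161 179 189 198 211 222 230 233 236 237 239 240 237 236 231 226 185
 142]
243 [144 108  87  90  86  87  90  86  91  85  88  89  92 106 123 109  90  89
 101 116 132 153 171 183 192 205 218 227 233 236 238 238 239 239 236 232
 230]
```

Emit:
arm_command(
  increments=[
    [0.003,-0.006,0.13,0,0,0.004],
    [0.0066,-0.0134,0.26,0,0,0.004],
    [0.0066,-0.0134,0.4,0,0,0.004],
    [0.0066,-0.0134,0.53,0,0,0.004],
    [0.0066,-0.0134,0.606,0,0,0.004],
  ],
)

```text
t: 27.28
tool_pos: [0.6047, 0.2744, 0.2047]
orientation: [-2.453, -1.963, 0.001]
force: [0.3, 0.3, -0.2]
opening: 0.0931
gripper_force: 0.0
```

Emit:
arm_command(
  increments=[
    [0,0,0,0,0,0],
    [0,0,0,0,0,0],
    [0,0,0,0,0,0],
    [0,0,0,0,0,0],
    [0,0,0,0,0,0],
  ],
  fingers=1,
  force=50,
)

```text
t: 27.9
tool_pos: [0.6048, 0.2752, 0.2057]
orientation: [2.452, 1.964, 0.001]
force: [-0.5, 0.0, 0.0]
opening: 0.0474
gripper_force: 0.0
```

```bash
python3 -c "
from h import *
a=read_camera('top');p,r,s=pose();print(p,s['force'],s['opening'])
P=[onz(a,x,y,.07) for x,y in ((326,171.2),(350,174.3))];d=P[1]-P[0];print(P,np.degrees(np.arctan2(d[1],d[0])))
print('mouth',onz(a,317.6,170.2,.07))
n=d/np.linalg.norm(d);Gp=np.array([.6244,-.189,.07]);print('line y at grip', P[0]+n*((Gp-P[0])@n))
"
```

```text
[0.6047 0.2752 0.2055] [0.0096 0.4175 0.122 ] 0.043835901316228144
[array([ 0.6347, -0.1455,  0.07  ]), array([ 0.6268, -0.219 ,  0.07  ])] -96.16147141632656
mouth [ 0.6372 -0.1198  0.07  ]
line y at grip [ 0.63   -0.1896  0.07  ]
```

Emit:
arm_command(
  increments=[
    [0,0,0,0,0,0],
    [0,0,0,0,0,0],
    [0,0,0,0,0,0],
    [0,0,0,0,0,0],
    [0,0,-0.03,0,0,0],
  ],
)

```text
t: 28.58
tool_pos: [0.6039, 0.2749, 0.2101]
orientation: [-2.451, -1.963, 0.004]
force: [0.2, -0.1, -5.0]
opening: 0.0348
gripper_force: 50.0
```

Emit:
arm_command(
  increments=[
    [0,0,-0.1,0,0,0],
    [0,0,-0.2,0,0,0],
    [0,0,-0.35,0,0,0],
    [0,0,-0.5,0,0,0],
    [0,0,-0.55,0,0,0],
  ],
)

```text
t: 29.2
tool_pos: [0.6055, 0.2755, 0.3258]
orientation: [2.451, 1.963, 0.009]
force: [0.5, 0.0, -4.4]
opening: 0.0351
gripper_force: 50.0
```

```bash
python3 -c "
from h import *
p,r,s=pose();print(p,r.as_matrix()[:,0],s['force'],s['opening'],s['gripper_force'])
plan([((.63,.15,.31),81),((.644,-.0034,.30),84),((.644,-.0034,.236),84)])
c=snap('wrist','w7.png');g=c['image'].min(2)
for v in range(60,260,20):
  k=np.flatnonzero(g[v,230:330]>170)+230; print(v,k[[0,-1]] if len(k) else None,len(k))
"
```

```text
[0.6055 0.2755 0.3258] [0.2184 0.9758 0.0033] [ 0.4841  0.0499 -4.4147] 0.03505127309872096 49.9986469745636
[-0.5858  0.2562  0.0781  0.0016 -0.001  -0.0201]
[-0.7466  0.1891  0.05    0.      0.     -0.0167]
[0.   0.   0.32 0.   0.   0.  ]
60 [260 306] 35
80 [254 305] 52
100 [254 303] 50
120 [255 303] 49
140 [254 302] 49
160 [230 329] 100
180 [245 316] 51
200 [244 315] 72
220 [244 315] 72
240 [245 282] 38
```

Emit:
arm_command(
  increments=[
    [-0.12,0.05,0.015,0,0,-0.004],
    [-0.24,0.1,0.03,0,0,-0.008],
    [-0.35,0.15,0.045,0,0,-0.012],
    [-0.47,0.2,0.06,0,0,-0.016],
    [-0.586,0.256,0.078,0,0,-0.02],
  ],
)

```text
t: 29.88
tool_pos: [0.6286, 0.1487, 0.3043]
orientation: [-2.388, -2.04, 0.002]
force: [0.2, -0.3, -4.3]
opening: 0.0351
gripper_force: 50.0
```

Emit:
arm_command(
  increments=[
    [-0.15,0.04,0.01,0,0,-0.004],
    [-0.3,0.08,0.02,0,0,-0.008],
    [-0.45,0.12,0.03,0,0,-0.012],
    [-0.6,0.15,0.04,0,0,-0.017],
    [-0.747,0.189,0.05,0,0,-0.017],
  ],
)

```text
t: 30.5
tool_pos: [0.6424, -0.0049, 0.2943]
orientation: [-2.333, -2.102, 0.002]
force: [0.7, 0.2, -3.5]
opening: 0.035
gripper_force: 50.0
```

Emit:
arm_command(
  increments=[
    [0,0,0.08,0,0,0],
    [0,0,0.16,0,0,0],
    [0,0,0.24,0,0,0],
    [0,0,0.32,0,0,0],
    [0,0,0.32,0,0,0],
  ],
)

```text
t: 31.12
tool_pos: [0.6419, -0.0033, 0.229]
orientation: [-2.331, -2.102, 0.004]
force: [-0.3, 1.2, -3.8]
opening: 0.0349
gripper_force: 50.0
```

```bash
python3 -c "
from h import *
p,r,s=pose();m=r.as_matrix();print(p,m[:,0],s['force'],s['t'])
b=snap('side','s7.png');B=cv2.cvtColor(b['image'],cv2.COLOR_RGB2GRAY)
t=m[:,0];n0=p+.166*m[:,2]
for k in (-.096,-.05,0): print('mandrel axis',k,proj(b,n0+k*t))
for x in (.6313,.637): print('mouth',proj(b,(x,-.1237,.07)))
q=np.array([.6244,-.189,.07]);print(proj(b,q),proj(b,q+[.0057,0,0]))
np.set_printoptions(linewidth=250)
for v in range(188,236,2): print(v,B[v,285:345:2])
plan([((.644,-.0034,.236),84)])
"
```

```text
[ 0.6419 -0.0033  0.229 ] [ 0.1031  0.9947 -0.0001] [-0.2848  1.21   -3.8273] 31.125
mandrel axis -0.096 [320.6336 219.6145]
mandrel axis -0.05 [312.1637 209.3751]
mandrel axis 0 [303.3317 198.7004]
mouth [326.317  223.4413]
mouth [327.8377 222.577 ]
[339.3398 239.1637] [340.882  238.2437]
188 [ 50  43  43  41  37  55  40  35  43  45  49  66  60 107 109  77  66  62 105 126 124 125 119 123 129 125 179 151 154 123]
190 [ 41  42  38  89  45  89  41  42  36  38  65  60  34  95 106  95  68  66  58  79 123 226 187 127 126 132  47  48  48 164]
192 [ 43  42  60  94  70  68  58  41  35  37  81  65  36 109 108 121 123  77  67  63 105 197 227 223 144 154  47  46  51 173]
194 [ 96  95  69  67  74  93  45  39  91 163 142  53  37 109 108 124 122 115  96  70  69 108 170 218 233 200 170  78 129 177]
196 [107  91  88 111 103 107 109 116 171 173 162 148  51 109 105 116 113 114 120 127  70  69  87 143 196 227 236 147 127 126]
198 [108  85 112 118 101 107 106 101 168 171 174 158 131 111  94 111 114 111 112 119 123  78  65  67 115 169 217 233 204 133]
200 [ 97  81  65 110 103 109 105 108 161 164 174 172 
[... 1564 characters left out ...]
230 186  58 159 128]
226 [ 66  68  66  71  65  65  68  75  76  75  74  69  65  66 101 115 103  99 131 165 191 213 231 236 238 236 227 185 148 124]
228 [ 68  66  67  64  70  72  77  72  75  76  76  70  67  71  68 117 120  88 102 135 171 192 216 233 235 239 234 225 143 131]
230 [ 68  68  74  76  77  78  77  77  77  81  76  74  67  71  72  68 148 137  85 109 144 176 199 222 235 238 238 235 219 137]
232 [ 75  76  74  73  76  77  77  75  74  98  77  76  75  76  73  71 177 238 113  88 113 150 180 206 224 236 238 238 234 200]
234 [ 74  71  75  74  75  73  74  78  73 122  98  81 109  88  89  81  88 222 237 102  91 122 160 187 211 229 237 238 238 231]
[ 0.0012  0.0073 -0.0275 -0.0006  0.      0.0004]
```

Emit:
arm_command(
  increments=[
    [0,0.007,-0.028,0,0,0],
    [0,0.007,-0.028,0,0,0],
    [-0.05,0.007,-0.028,0,0,0],
    [-0.1,0.007,-0.028,0,0,0],
    [-0.15,0.007,-0.028,0,0,0],
  ],
)

```text
t: 31.8
tool_pos: [0.641, -0.035, 0.2371]
orientation: [-2.334, -2.102, 0.0]
force: [1.0, -0.9, -4.3]
opening: 0.0353
gripper_force: 50.0
```

```bash
python3 -c "
from h import *
p,r,s=pose();m=r.as_matrix();print(p,m[:,0],s['force'])
M=np.array([.6313,-.1237]);e=np.array([np.cos(np.radians(84)),np.sin(np.radians(84))]);d=p[:2]-M
print('along',d@e,'lateral(+x)',d@np.array([e[1],-e[0]]))"
```

```text
[ 0.641  -0.035   0.2371] [ 0.1044  0.9945 -0.0001] [ 0.9584 -0.8809 -4.2546]
along 0.0892530618787118 lateral(+x) 0.0003733101000105916
```

Emit:
arm_command(
  increments=[
    [-0.02,0,0.004,0,0,0],
    [-0.04,0,0.004,0,0,0],
    [-0.06,0,0.004,0,0,0],
    [-0.08,0,0.004,0,0,0],
    [-0.09,0,0.004,0,0,0],
  ],
)

```text
t: 32.42
tool_pos: [0.6393, -0.052, 0.2365]
orientation: [2.334, 2.103, -0.0]
force: [-0.3, -0.4, -4.3]
opening: 0.0349
gripper_force: 50.0
```

Emit:
arm_command(
  increments=[
    [-0.02,0,0,0,0,0],
    [-0.04,0,0,0,0,0],
    [-0.06,0,0,0,0,0],
    [-0.08,0,0,0,0,0],
    [-0.1,0,0,0,0,0],
  ],
)

```text
t: 33.05
tool_pos: [0.6372, -0.072, 0.2364]
orientation: [-2.334, -2.103, 0.0]
force: [0.9, -0.3, -4.2]
opening: 0.0347
gripper_force: 50.0
```

```bash
python3 -c "
from h import *
p,r,s=pose();m=r.as_matrix();print(p,m[:,0],s['force'],s['wrist_torque'])
M=np.array([.6313,-.1237]);e=np.array([np.cos(np.radians(84)),np.sin(np.radians(84))]);d=p[:2]-M
print('along',d@e,'lateral(+x)',d@np.array([e[1],-e[0]]))"
```

```text
[ 0.6372 -0.072   0.2364] [0.104  0.9946 0.    ] [ 0.8724 -0.2992 -4.1591] [-0.1115  0.048  -0.0166]
along 0.05203823205724049 lateral(+x) 0.00047267577865684303
```

Emit:
arm_command(
  increments=[
    [-0.03,0,0,0,0,0],
    [-0.06,0,0,0,0,0],
    [-0.09,0,0,0,0,0],
    [-0.12,0,0,0,0,0],
    [-0.15,0,0,0,0,0],
  ],
)

```text
t: 33.67
tool_pos: [0.6341, -0.102, 0.2364]
orientation: [2.334, 2.103, -0.0]
force: [-0.2, 0.4, -4.4]
opening: 0.0352
gripper_force: 50.0
```

Emit:
arm_command(
  increments=[
    [0,0,0,0,0,0],
    [0,0,0,0,0,0],
    [0,0,0,0,0,0],
    [0,0,0,0,0,0],
    [0,0,0,0,0,0],
  ],
  fingers=-0.3,
  force=30,
)

```text
t: 34.3
tool_pos: [0.6342, -0.1014, 0.2365]
orientation: [2.334, 2.103, 0.0]
force: [0.4, 0.8, 0.2]
opening: 0.0605
gripper_force: 0.0
```

Emit:
arm_command(
  increments=[
    [0,0,-0.1,0,0,0],
    [0,0,-0.25,0,0,0],
    [0,0,-0.4,0,0,0],
    [0.2,0,-0.5,0,0,0],
    [0.385,0,-0.5,0,0,0],
  ],
)

```text
t: 34.92
tool_pos: [0.6431, -0.0245, 0.3413]
orientation: [2.332, 2.098, 0.007]
force: [0.2, -0.2, -0.3]
opening: 0.0607
gripper_force: 0.0
```

```bash
python3 -c "
from h import *
p,r,s=pose();m=r.as_matrix();print(p,m[:,0],s['force'],s['t'])
c=snap('wrist','w8.png');g=c['image'].min(2)
np.set_printoptions(linewidth=250)
for v in range(100,300,10):
  k=np.flatnonzero(g[v,200:360]>170)+200; print(v,k[[0,-1]] if len(k) else None,len(k))
for k in (-.118,-.093,-.068,-.06):
  q=p+.17*m[:,2]; q=q+( -.016-.077-k)*-m[:,0]; print(k,proj(c,q))
print(g[100:300:5,278])
b=snap('side','s8.png');B=cv2.cvtColor(b['image'],cv2.COLOR_RGB2GRAY)
for v in range(172,226,3): print(v,B[v,270:345:2])
"
```

```text
[ 0.6431 -0.0245  0.3413] [0.105  0.9945 0.0001] [ 0.2177 -0.1711 -0.2691] 34.925
100 None 0
110 None 0
120 None 0
130 None 0
140 None 0
150 [325 338] 14
160 [226 347] 13
170 [214 347] 12
180 [213 340] 46
190 [220 286] 39
200 [259 286] 28
210 [265 279] 14
220 [267 276] 10
230 [264 277] 14
240 None 0
250 [246 331] 39
260 [263 324] 22
270 [227 328] 40
280 [255 288] 34
290 None 0
-0.118 [280.0621 311.7596]
-0.093 [280.1207 266.8018]
-0.068 [280.1781 217.848 ]
-0.06 [280.196  201.3245]
[120 121 122 122 122 127 125 122 125 126 125 125 124 121 120 122 253 253 252 253 253 190 172 164 157 171 169 171 135 112 178 172 177 179 205 204 205 206  67  96]
172 [125 125 124 139 182 152 145 127 122 115 104 110 113 100 109  95 104 126 124 124 124 149 132 111  34  72 112 126 130 125 126 128 128 123 124 128 122 127]
175 [131 125 129 127 124 129 128 126 126 127 113 123 113 100 112 111 113 127 128 150 240 238 238 189  32  90 107 135 129 126 125 128 125 125 124 122 121 123]
178 [125 129 128 127 127 129 122 129 127 127 128 127 117 101 110 108 119 165 239 239 238 239 129  84 105 107 126 129 124 124 128 125 12
[... 1692 characters left out ...]
188 195 204 203 245 130 115 116 125 128 126 125 127 124 126 127 127]
214 [130 126 114 111 113 113 112 110 113 166 169 182 130 117 109  84  96 109 116 106 135 166 186 248 252 252 252 232 128 126 127 125 129 125 126 125 123 132]
217 [123 124 115 111 112 111 116 119 138  45  44  45  46  90  68  67  67  98 111  68  76 121 178 229 245 251 252 246 241 233 206 131 129 128 132 129 129 123]
220 [123 128 123 113 111 114 116 117 160 100  61  59 186 110  65  69  68  69  67  68  69  70 101 155 217 232 215 229 235 236 234 225 176 172 180 133 133 127]
223 [128 128 128 121 117 111 111 116 111 119 117 112  83  63  66  65  66  70  68  68  70  70  68  85 129 154 187 209 228 235 237 238 232 181  63 174 131 133]
```

```bash
python3 -c "
from h import *
p,r,s=pose();m=r.as_matrix()
c=read_camera('wrist');g=c['image'].min(2)
for z in (.066,.061):
 for k in (-.118,-.093,-.068,-.06):
  q=np.array([.6431,-.0245,z])+(-.093-k)*m[:,0]; print(z,k,proj(c,q))
np.set_printoptions(linewidth=250)
for v in (178,182,186,194,204,212,222,234,240,246,250,256,262): print(v,g[v,246:316:2])
p1=onz(c,272.5,180,.063);print('stem end',p1)
"
```

```text
0.066 -0.118 [279.2789 186.1594]
0.066 -0.093 [279.2672 217.1256]
0.066 -0.068 [279.2545 246.6619]
0.066 -0.06 [279.2503 255.8126]
0.061 -0.118 [279.2372 185.0636]
0.061 -0.093 [279.2267 215.4916]
0.061 -0.068 [279.2153 244.5446]
0.061 -0.06 [279.2114 253.552 ]
178 [215 200 122 128 123 122 122 122 123 125 124 118 118 122 120 119 120 121 123 121 122 120 122 121 125 121 121 121 124 123 121 121 120 121 122]
182 [208 183  70  71  80  80  78 105 123 126 128 131 133 131 138 140 139 144 148 151 155 152 123 122 123 121 119 124 125 125 117 117 116 118 119]
186 [146  78  73  73  75  72  74 130 184 221 237 246 251 253 253 253 253 253 252 249 242 202 125 122 121 120 119 123 124 125 119 124 116 118 121]
194 [ 73  73  70  72  71  73  74 131 186 221 239 247 248 251 252 238 231 252 252 247 240 196 126 121 121 122 120 119 122 125 122 121 120 119 122]
204 [ 69  73  72  70  69  70  74 145 205 230 243 249 252 252 251 252 252 253 252 248 237 196  85  70  74 121 116 118 122 125 124 117 120 120 122]
212 [ 72  71  72  74  71  72  78 115 150 158 170 182 187 193 194 187 182 174 163 150 140 115  82  74  75 119
[... 391 characters left out ...]
186 179 179 170 158 144 133 104 101 102 102 102 100 104 112 130 138 136 134 137 133]
246 [142 130 107 102 100 102 101  99 101 102 101 106 102 106 106 105 102 105  99 100 101  97  97 103 102 105 105 107 117 122 135 137 131 134 135]
250 [156 182 180 162 158 164 164 148 140 139 125 121 116 115 116 117 113 117 115 124 144 152 160 159 158 149 145 135 124 124 134 136 135 135 136]
256 [ 86 135 196 164 168 172 169 178 176 175 182 188 190 183 182 181 176 173 174 171 172 163 160 154 152 145 136 129 135 134 133 139 135 133 137]
262 [ 79 136 152 151 142 155 160 167 166 171 178 183 188 191 185 182 175 177 173 169 162 159 149 137 132 128 140 133 132 138 133 138 137 138 138]
stem end [0.6408 0.0053 0.063 ]
```

Emit:
arm_command(
  increments=[
    [0,-0.01,0.1,0,0,0],
    [0,-0.019,0.2,0,0,0],
    [0,-0.019,0.32,0,0,0],
    [0,-0.019,0.44,0,0,0],
    [0,-0.019,0.533,0,0,0],
  ],
)

```text
t: 35.7
tool_pos: [0.6372, -0.0253, 0.2266]
orientation: [-2.333, -2.1, 0.004]
force: [0.3, -0.6, 0.3]
opening: 0.0608
gripper_force: 0.0
```

Emit:
arm_command(
  increments=[
    [0,0,0,0,0,0],
    [0,0,0,0,0,0],
    [0,0,0,0,0,0],
    [0,0,0,0,0,0],
    [0,0,0,0,0,0],
  ],
  fingers=1,
  force=35,
)

```text
t: 36.33
tool_pos: [0.6388, -0.0245, 0.2307]
orientation: [2.333, 2.102, 0.002]
force: [1.6, -0.6, 2.0]
opening: 0.0232
gripper_force: 35.0
```

```bash
python3 -c "
from h import *
p,r,s=pose();m=r.as_matrix();print(p,m[:,0],s['force'],s['opening'],s['gripper_force'])
M=np.array([.6313,-.1237]);e=np.array([np.cos(np.radians(84)),np.sin(np.radians(84))]);d=p[:2]-M
print('along',d@e,'lateral(+x)',d@np.array([e[1],-e[0]]))"
```

```text
[ 0.6388 -0.0245  0.2307] [ 0.1036  0.9946 -0.0001] [ 1.6324 -0.6025  1.9592] 0.0232041637853169 34.99799609184265
along 0.09940329903715417 lateral(+x) -0.002942299797190917
```

Emit:
arm_command(
  increments=[
    [0,0.003,-0.006,0,0,0],
    [-0.02,0.006,-0.012,0,0,0],
    [-0.04,0.01,-0.016,0,0,0],
    [-0.065,0.012,-0.02,0,0,0],
    [-0.09,0.014,-0.022,0,0,0],
  ],
)

```text
t: 36.95
tool_pos: [0.6391, -0.0431, 0.2341]
orientation: [-2.334, -2.102, 0.0]
force: [-0.9, 3.3, 0.4]
opening: 0.0236
gripper_force: 35.0
```

Emit:
arm_command(
  increments=[
    [-0.02,0,0,0,0,0],
    [-0.04,0,0,0,0,0],
    [-0.06,0,0,0,0,0],
    [-0.08,0,0,0,0,0],
    [-0.1,0,0,0,0,0],
  ],
)

```text
t: 37.58
tool_pos: [0.6374, -0.0612, 0.2351]
orientation: [-2.332, -2.102, -0.004]
force: [-2.1, 13.0, 6.2]
opening: 0.0233
gripper_force: 35.0
```

Emit:
arm_command(
  increments=[
    [-0.02,0,0,0,0,0],
    [-0.04,0,0,0,0,0],
    [-0.06,0,0,0,0,0],
    [-0.08,0,0,0,0,0],
    [-0.09,0,0,0,0,0],
  ],
)

```text
t: 38.2
tool_pos: [0.6358, -0.0783, 0.2362]
orientation: [-2.331, -2.102, -0.006]
force: [-4.8, 17.5, 12.9]
opening: 0.0231
gripper_force: 35.0
```

```bash
python3 -c "
from h import *
p,r,s=pose();m=r.as_matrix();print(p,m[:,0],s['force'],s['opening'])
M=np.array([.6313,-.1237]);e=np.array([np.cos(np.radians(84)),np.sin(np.radians(84))]);d=p[:2]-M
print('along',d@e,'lateral(+x)',d@np.array([e[1],-e[0]]))"
```

```text
[ 0.6358 -0.0783  0.2362] [0.103  0.9947 0.0046] [-4.7772 17.5125 12.938 ] 0.0231244395313406
along 0.04566192564352379 lateral(+x) -0.0002446156773821729
```

Emit:
arm_command(
  increments=[
    [0,-0.003,-0.006,0,0,0],
    [0,-0.005,-0.012,0,0,0],
    [-0.01,-0.005,-0.012,0,0,0],
    [-0.02,-0.005,-0.012,0,0,0],
    [-0.03,-0.005,-0.012,0,0,0],
  ],
  force=50,
)

```text
t: 38.83
tool_pos: [0.6339, -0.0864, 0.237]
orientation: [2.334, 2.103, 0.001]
force: [0.3, 5.3, 3.0]
opening: 0.0226
gripper_force: 50.0
```

Emit:
arm_command(
  increments=[
    [-0.005,0,0,0,0,0],
    [-0.01,0,0,0,0,0],
    [-0.015,0,0,0,0,0],
    [-0.018,0,0,0,0,0],
    [-0.02,0,0,0,0,0],
  ],
)

```text
t: 39.45
tool_pos: [0.6337, -0.0885, 0.2372]
orientation: [-2.332, -2.102, -0.005]
force: [0.8, 15.4, 4.6]
opening: 0.023
gripper_force: 50.0
```

Emit:
arm_command(
  increments=[
    [-0.003,0,0,0,0,0],
    [-0.006,0,0,0,0,0],
    [-0.009,0,0,0,0,0],
    [-0.01,0,0,0,0,0],
    [-0.01,0,0,0,0,0],
  ],
)

```text
t: 40.08
tool_pos: [0.6337, -0.0892, 0.2374]
orientation: [-2.33, -2.102, -0.008]
force: [0.2, 21.1, 6.9]
opening: 0.0227
gripper_force: 50.0
```

Emit:
arm_command(
  increments=[
    [-0.004,0,0,0,0,0],
    [-0.008,0,0,0,0,0],
    [-0.012,0,0,0,0,0],
    [-0.016,0,0,0,0,0],
    [-0.016,0,0,0,0,0],
  ],
)

```text
t: 40.7
tool_pos: [0.6336, -0.0905, 0.2377]
orientation: [-2.327, -2.102, -0.011]
force: [0.2, 31.4, 9.6]
opening: 0.023
gripper_force: 50.0
```

```bash
python3 -c "
from h import *
p,r,s=pose();m=r.as_matrix();print(p,m[:,0],s['force'],s['opening'])
c=snap('wrist','w9.png');g=c['image'].min(2)
np.set_printoptions(linewidth=250)
print(g[60:250:2,278]);print(g[60:250:2,250]);print(g[60:250:2,310])"
```

```text
[ 0.6336 -0.0905  0.2377] [0.1015 0.9948 0.0092] [ 0.2221 31.4359  9.6385] 0.0229643318104793
[149 150 149 150 148 149 147 146 147 148 145 146 146 140 134 135 135 136 134 137 135 135 136 136 135 136 135 136 134 132 136 135 134 136 133 135 138 135 136 136 134 135 135 137 135 136 136 137 138 135 136 136 137 139 136 138 140 140 144 142 143 142
 142 143 142 143 145 147 144 143 143 141 142 135 139 145 149 164 253 255 255 255 255 254 206 204 207 207 208 205 203 203 209 208 188]
[151 150 151 150 147 151 147 145 147 148 149 138 135 136 136 132 137 136 134 132 137 134 135 137 136 135 136 137 135 138 135 136 136 139 138 139 138 137 140 140 139 139 139 137 137 140 140 140 137 144 139 141 140 138 139 140 137 139 136 137 138 137
 141 138 141 140 143 140 140 142  92  85  84  87  82  87  84  84  84  83  80  83  86  89  87  83  87 111 166 162 114 109 111 111 112]
[150 150 149 151 147 147 151 146 149 147 146 145 149 145 146 134 136 134 136 137 135 136 133 136 137 138 135 137 138 139 137 137 138 139 136 137 137 138 138 143 137 139 138 139 141 138 140 136 136 137 134 137 138 139 138 139 140 144 141 142 139 141
 141 141 142 142 144 143 144 147 145 145 147 145 143 147 147 147 149 140  86  84  87  89  88  87  90  85  89  88 106 114 109 109 109]
```

```bash
python3 -c "
from h import *
p,r,s=pose();m=r.as_matrix();G=p+.167*m[:,2];print('grasp',G,s['force'])
c=read_camera('wrist');e=onz(c,278,215,G[2]+.0125);f=onz(c,278,215,G[2]);print(e,f)
for q in (e,f): print('collar front y',(q-.058*m[:,0])[:2], 'end-grasp',(q-G)@m[:,0])
b=snap('side','s9.png');B=cv2.cvtColor(b['image'],cv2.COLOR_RGB2GRAY)
np.set_printoptions(linewidth=250)
for v in range(204,232,1): print(v,B[v,300:345])"
```

```text
grasp [ 0.6339 -0.089   0.0707] [ 0.389  30.6519  9.4802]
[ 0.6359 -0.0587  0.0832] [ 0.6356 -0.0619  0.0707]
collar front y [ 0.63   -0.1164] end-grasp 0.030496717603437966
collar front y [ 0.6297 -0.1196] end-grasp 0.027137438928756506
204 [ 45  45  44  45  41  39  42  35  38  35  39  35  38  61  77  76  62  44  43  39  41  41  42  42  47  62  68  58  64  79  73 114  76  36  40  45  51  60  63  64  64  80 106 140 173]
205 [ 40  39  42  39  45  40  45  34  45  52  45  37  36  41  54  50  42  40  41  40  39  42  42  44  37  48  66  80  98 105 104  68  42  45  70 111  94  78  67  64  66  65  69  91 118]
206 [ 36  45  42  39  43  44  39  39  91 103  68  39  37  45  45  44  40  42  43  40  43  44  36  35  42  82 102 105 105 107 119 105  84 108 119 121 122 123  96  76  64  62  66  61  86]
207 [ 45  58  55  41  42  38  42  37 101 109  90  58  39  58  79  59  41  39  43  39  38  43  36  35  36  72  98 106 105 106 114 120 121 119 119 120 121 122 121  93  74  65  66  65  65]
208 [ 40  48  43  40  42  46  37  39 102 117 102  81  54  63  59  61  50  41  38  36  37  37  38  35  37  73  97 105 1
[... 3645 characters left out ...]
9  83  68  96 108 109 112 112 110  94  83  89  98 111 114 126 160 177 191 204 215 224 232 233 233 235 237 237 232 230 222 183 139 127 122 124]
229 [112 107 111 111 112 112 109 106  79  66  62  66  69  67  67  68 101  85  73  69  77  94 102 106 117 150 169 182 194 210 218 226 231 234 233 237 236 236 233 229 219 170 138 125 126]
230 [112 113 112 110 109 109  80  62  63  66  62  65  69  67  64  67  67  80  86  81  75  81  93 102 113 135 158 172 183 196 210 219 227 232 235 234 238 238 235 233 229 218 168 131 128]
231 [109 110 107 112 112  87  64  63  66  64  65  64  71  65  64  65  78 113 125 121  94  79  83  96 103 124 143 161 173 189 198 210 222 230 234 235 234 238 237 235 231 227 205 151 127]
```

Emit:
arm_command(
  increments=[
    [-0.005,0,-0.004,0,0,0],
    [-0.01,0,-0.008,0,0,0],
    [-0.015,0,-0.008,0,0,0],
    [-0.02,0,-0.008,0,0,0],
    [-0.025,0,-0.008,0,0,0],
  ],
  force=60,
)

```text
t: 41.48
tool_pos: [0.6334, -0.092, 0.2381]
orientation: [-2.322, -2.1, -0.018]
force: [6.5, 50.5, 3.6]
opening: 0.0227
gripper_force: 60.0
```

```bash
python3 -c "
from h import *
p,r,s=pose();m=r.as_matrix();G=p+.167*m[:,2];print('grasp',G,s['force'],m[:,0])
c=read_camera('wrist');g=c['image'].min(2);print(g[204:228,278]);print(g[190:250:2,262],g[190:250:2,294])
e=onz(c,278,215,G[2]+.0125);print((e-G)@m[:,0])"
```

```text
grasp [ 0.6337 -0.0894  0.0711] [ 6.549  50.5434  3.6401] [0.1002 0.9948 0.0157]
[136 133 138 136 138 142 139 149 151 160 182 234 255 255 255 255 255 255
 255 255 255 254 223 208]
[141 139 140 140 142 136  85  83 119 138 146 151 204 244 244 244 245 245
 200 185 191 187 185 179 186 189 187 186 176 188] [136 138 137 137 139 139 139 140 139 145 154 173 252 254 254 254 254 254
 252 178 177 177 175 153 177 175 176 175 148 175]
0.03046392521295177
```

The push is stiff: 50 N gave only 0.4 mm of grasp motion with no pad slip. I'll ease off, release, rise and check.

Emit:
arm_command(
  increments=[
    [0.01,0,0,0,0,0],
    [0.025,0,0,0,0,0],
    [0.035,0,0,0,0,0],
    [0.035,0,0,0,0,0],
    [0.035,0,0,0,0,0],
  ],
)

```text
t: 42.15
tool_pos: [0.6335, -0.09, 0.2381]
orientation: [-2.329, -2.102, -0.008]
force: [4.4, 22.3, 1.4]
opening: 0.0228
gripper_force: 60.0
```

Emit:
arm_command(
  increments=[
    [0,0,0,0,0,0],
    [0,0,0,0,0,0],
    [0,0,0,0,0,0],
    [0,0,0,0,0,0],
    [0,0,-0.02,0,0,0],
  ],
  fingers=-0.3,
)

```text
t: 42.78
tool_pos: [0.6327, -0.0938, 0.2419]
orientation: [-2.334, -2.102, 0.001]
force: [-1.0, 0.5, 0.4]
opening: 0.0603
gripper_force: 0.0
```

Emit:
arm_command(
  increments=[
    [0,0,-0.15,0,0,0],
    [0,0,-0.35,0,0,0],
    [0.1,0,-0.55,0,0,0],
    [0.2,0,-0.75,0,0,0],
    [0.2,0,-0.9,0,0,0],
  ],
)

```text
t: 43.4
tool_pos: [0.6373, -0.0525, 0.4251]
orientation: [2.331, 2.104, 0.003]
force: [0.5, -0.3, 0.1]
opening: 0.0606
gripper_force: 0.0
```

Emit:
arm_command(
  increments=[
    [0.2,0,0,0,0,0],
    [0.4,0,0,0,0,0],
    [0.6,0,0,0,0,0],
    [0.8,0,0,0,0,0],
    [1,0,0,0,0,0],
  ],
)

```text
t: 44.02
tool_pos: [0.6579, 0.1463, 0.4226]
orientation: [2.334, 2.103, 0.0]
force: [0.5, -0.5, 0.0]
opening: 0.0604
gripper_force: 0.0
```

```bash
python3 -c "
from h import *
p,r,s=pose();print(p,s['force'],s['t'])
a=snap('top','tA.png');b=snap('side','sA.png')
np.set_printoptions(linewidth=260)
A=cv2.cvtColor(a['image'],cv2.COLOR_RGB2GRAY);B=cv2.cvtColor(b['image'],cv2.COLOR_RGB2GRAY)
print('top cols 285-335');
for v in range(158,184): print(v,A[v,288:332])
print('side')
for v in range(194,232): print(v,B[v,296:340])
x0=np.array([.6313,-.1237,.07]);e=np.array([np.cos(np.radians(84)),np.sin(np.radians(84)),0])
for k in (0,.008,.058): print(k,proj(a,x0+k*e),proj(b,x0+k*e))"
```

```text
[0.6579 0.1463 0.4226] [ 0.4583 -0.5265  0.0291] 44.025
top cols 285-335
158 [ 97  96  94  98  94  95  95  97  96  98  98  99  98  99  97  97  99 102 116 133 129  91  92 111 113 131 120 100  97  97  97  97  97  97  97 100  98  98  97  98  98  99  99  97]
159 [ 96  96  96  95  95  93  94  98  96  94  97  97  97  98  96  97  97  97 103 114 125 116 129 132 119 111 102  98 100  96  99  98  97  97  97  97  97  98  98  97  97  98  98  98]
160 [ 97  95  95  95  95  95  95  96  97  98  96  97  97  97  98  97  96  99  99 101 106 105 111 111 104 100 100 105 122 111 103  96  90  97 102 103 103 100  97  97  97  97  98  95]
161 [ 94  95  95  96  98  97  96  97  97  97  97  97  97 100  98  99  98 100  99 100  99  99 101 101 100  98  99 121 176 163 119 105  99 110 131 145 134 123 110 113 112 109 109 106]
162 [ 97  98  97  96  96  97  98  97  98  98  98  99  98  98  98  99 101  99  99  99  98 101  99 101 101  99 101 121 180 145 111 100 101 143 177 177 176 183 179 180 179 176 171 153]
163 [ 97  96  97  98  98  96  97 100  98  99  99 100  99  98  99 101 100 101 101 100  99  99  99 101  99 100 100 113 
[... 10059 characters left out ...]
238 237 234 230 222]
229 [123 124 124 126 126 125 123 121 127 120 122 124  97  80  79  73 104 120 119 116 117 119 119  97  86  94 105 124 139 157 171 182 196 208 217 228 232 235 236 237 238 237 233 231]
230 [125 124 123 125 125 124 125 124 126 122  92  79  77  80  74  76  74 101 117 117 122 149 160 133  92  84  94 109 125 142 160 174 188 198 212 222 229 234 234 235 238 237 236 234]
231 [125 127 126 125 122 126 126 127 127 100  77  80  80  76  79  77  80  72 103 118 134 213 236 194 112  84  87  96 113 131 148 164 177 190 203 209 224 230 233 236 237 238 237 236]
0 [318.8573 172.148 ] [326.317  223.4413]
0.008 [316.2575 171.8198] [324.7808 221.5892]
0.058 [300.0074 169.7696] [315.4223 210.3076]
```

The collar meets the tube with no visible gap: in the top view it spans about 315–317.7 and the tube starts at about 318. That agrees with the hard 50 N contact, so I'll hand the job in.

```bash
python3 -c "
from plant import *
print(close_job())"
```

```text
the job is handed in; nothing more can be done
None
```

The job is handed in at about 44 s: the tube is seated against the stop and clamped, the mandrel was regripped by its stem and pushed home (hard contact at 50 N, gap no more than about 1.5 mm in the top view), and everything is released; hand-in returned no verdict.

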